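Nest the mixing cup on its sloping stack

TASK

The small mixing cup standing mouth down on the bench has been washed: put it back on the sloping stand that holds the cups of its own size, mouth down over the uppermost cup. Press it on with a light push along the slope, just until its rim is spaced from the next rim like the others in that stack; do not ram it or drive it deeper, or the cups will jam, and leave it sitting there by itself. Leave the other cups, tools and tins where they are.

Things in the scene. Friction and masses are not known exactly. Their poses are not given: they have to be found in the camera images.
- cup_mid (a point): The loose small mixing cup to put away: white plastic, tapered, mouth down on the bench; about 16 g, 84 mm high, outside 64 mm at the rim (69 mm over the 4 mm high rim bead) narrowing evenly to 46 mm at the closed end, wall 2.5 mm. Grip it across the outside anywhere above the rim. This point: on its axis, half-way up, 42 mm from either end (55 mm across there); z points to the closed end.
- cup_rim (a point): Centre of the mouth of the same small cup, in the plane of its rim, 42 mm below cup_mid; z points to its closed end.
- stack_small_rim (a point): Centre of the rim plane of the uppermost of three cups, of the loose cup's size, nested mouth down on a fixed stand, 20 mm from rim to rim. Its closed end is 84 mm along z from here. z runs along the stack's axis to the closed ends and leans 35 degrees from vertical, roughly towards the robot; y is level. The lower cups show as bands and rims.
- stand_small: Fixed stand of the small stack: steel foot 150 x 130 mm, sloping seat plate; origin under the foot's centre. A cup slid over the stack runs free to about 23 mm from rim to rim; there it touches, and its springy wall then resists with about 2 N for each further mm (about 7 N at 20 mm); friction keeps it where it is left.
- stack_large_rim (a point): The same point and axes for the other stand, alike but with three larger white cups (rim 84 mm, closed end 62 mm, height 104 mm, 22 mm from rim to rim). Not to be used. The two stands are side by side in the back row, either way round.
- big_cup_mid (a point): Loose larger white cup standing mouth down on the bench, rim 84 mm, closed end 62 mm, height 104 mm; point on its axis half-way up. To be left alone.
- sanding_block_mid (a point): Cork sanding block 120 x 66 x 35 mm lying between the stands, point at its centre. To be left alone.
- spreader_mid (a point): Flat yellow filler spreader 85 x 55 mm, 6 mm high, lying between the two loose cups, point at its centre. To be left alone.
- filler_tin: Filler tin, 99 mm across and 100 mm high, origin under its centre. To be left alone.
- small_tin: Small aluminium tin, 75 mm across and 60 mm high, origin under its centre. To be left alone.
- filling_knife: Filling knife with a wooden handle lying flat, 220 mm long, 50 mm wide, 16 mm high; origin about its middle on the bench. To be left alone.
- mixing_stick: Flat wooden mixing stick 200 x 18 x 5 mm, origin under its centre. To be left alone.
Things that resemble listed ones, but are neither listed nor needed, are in the scene too. What is shaped like the part that bears cup_mid but blue or purple is not meant.

How it is judged (in metres and radians):
At the end, for the whole second after the job is handed in: The small cup sits by itself, at rest and mouth down, over the uppermost cup of the small stack, in line with it within 7 degrees, its rim 16 to 22 mm along the axis from that cup's rim (the others are 20 mm apart): lightly pressed on, neither loose (23 mm) nor wedged (z of cup_rim in the frame of stack_small_rim between 0.016 and 0.022 m and distance between cup_rim and stack_small_rim below 0.0225 m and angle between the z axis of cup_rim and the z axis of stack_small_rim, either way round below 0.12 rad and linear speed of cup below 0.01 m/s); the robot touches nothing.
It fails at once if the cup is rammed onto the stack (the contact forces all round its wall add up to more than 40 N, which is a push of about 20 N) (contact force between cup and stack_small above 40 N).
It fails at once if the other loose cup, the tools or the tins are shifted by more than 30 mm (distance of any of big_cup_mid, sanding_block_mid, spreader_mid, filler_tin, small_tin, filling_knife, mixing_stick from where it was at the start of the episode above 0.03 m).
It also fails if it takes over 40 s, if anything falls off the work surface, if the arm or the gripper's body presses on something with over 40 N, if the wrist force passes 120 N, or if a joint passes its speed limit or range.

ROBOT

A 7-joint arm with a two-finger parallel gripper is mounted at the origin on the work surface. World frame = base frame: x ahead of the robot, y to its left, z up, the work surface at z = 0. Lengths are in mm, angles in rad, forces in N, time in s.
With the tool pointing down it reaches from about 400 to 875 mm from the base axis. Payload 4.4 kg.
Tool frame: the origin (TCP) lies at the very end of the fingers, on their centre line; the grasp point (between the pads) lies 19 mm behind it; z points along the fingers, y is the direction in which the jaws open and shut (so a half turn about z gives the same grasp; the last joint's range is limited). The gripper opens to 85 mm and grips with 20 to 120 N. Pads are 22 mm wide; open, the fingers measure 114 mm over their backs; the gripper's body (76 mm by 85 mm) begins 54 mm behind the grasp point. The pads swing forward as they close: fully open they stand 13 mm farther back than shut.
Start: joints at [-1.219, 0.628, 0.038, 1.517, -0.027, 0.996, -0.02], TCP at [263.717, 594.114, 231.313] pointing down, gripper open.
Joint ranges: [-3.06, 3.06], [-0.37, 2.12], [-1.25, 1.32], [0.18, 2.47], [-1.1, 4.24], [0.23, 1.98], [-2.94, 2.94]. Speed limits (rad/s): [2.57, 2.57, 3.14, 3.14, 3.14, 3.14, 3.14].

INTERFACE

Orientations are given as [roll, pitch, yaw] about the fixed x, y, z axes, in that order (R = Rz(yaw) Ry(pitch) Rx(roll)).
In Python, from cell import ctrl gives the robot as it stands. The module is installed in compiled form; this text tells all that it offers.
- The arm moves only by the shell command python3 -m jog 'ROWS'. ROWS is text: rows parted by semicolons, each of 7 numbers parted by spaces: the shift along the tool's x, y, z in mm, then the turn, a rotation vector about the tool's x, y, z in degrees, then the opening, from -1 (shut) to 1 (fully open). In form: x y z wx wy wz claw; .... A call has 1 to 8 rows; each row is the pose to reach, as a shift and turn from the pose commanded when the call began, along the tool's axes at that moment; what a row does not reach only later rows make up. A row lasts 1/8 s, in which the tool goes at most 62.5 mm and 10.7 degrees, less where a joint would pass 70% of its speed; a pose out of reach is approached as far as the arm can. A call with a gripper value outside its range is refused whole. The fingers move at their own pace and stop on an object; the grip force is fixed at half the most. Time passes only in rows, so rows that repeat a pose let the fingers close. It gives the time, the measured TCP pose, the force and the opening at its end, in the units of the state.
- ctrl.read_state(): the state, without advancing time (a new reading comes with each control period).
- ctrl.get_image(name): name is "side" or "top" or "wrist"; returns a dict with "image" (384x512x3 uint8, red, green, blue), "z_map" (384x512 float32, mm along the optical axis (not along the pixel's ray), 0 where there is no reading), "vertical_fov" (degrees; the focal length in pixels is half the picture's height over the tangent of half this angle, whatever the lens; pixels are square), "cx", "cy" (the principal point, pixels), "extrinsics" (4x4, takes a point from world to camera coordinates); the wrist camera has in their place "hand_eye" (4x4, takes a point from camera to tool coordinates, whose origin is the TCP and whose axes are the flange's). Camera axes: x right, y down, z forward; pixel columns grow to the right and rows downward; lengths in mm; the calibration is good to about 2 mm. A picture is of the moment at which its call begins: read the wrist's pose just before it.
- ctrl.finish_job(): hands the job in, once; it reports no verdict.
The state is a dict: "clock": time; "qpos": joint angles; "qd": joint speeds; "tau": joint torques, N m; "eef_pos": TCP position; "tool_rot": TCP orientation; "force": force on the tool from outside, world axes, zero at the start; "torque": the same for the moment, N m; "width": finger opening in mm.
Only numpy, scipy, OpenCV 4.12 (cv2) and the standard library are available. Lean on these libraries where they do the work, as an engineer would, in place of code of your own. Each camera call takes 0.05 s, during which the arm holds its last target.

## Working session

There is one attempt and no reset: what is moved stays moved. The work goes in short steps, Python scripts to look and compute and a shell command to move; the robot and the scene stay as the last step left them, time stands still between calls to the robot, and variables do not carry over. Pictures are saved under pics/ and viewed, and the job is handed in when it is done.

```bash
ls; mkdir -p pics; python3 - <<'E'
from cell import ctrl
import cv2,numpy as np
s=ctrl.read_state();print(s)
for n in("side","top","wrist"):
    d=ctrl.get_image(n);cv2.imwrite(f"pics/{n}0.png",d["image"][:,:,::-1]);np.save(f"pics/{n}0.npy",d,allow_pickle=True)
    print(n,d["vertical_fov"],d["cx"],d["cy"],d.get("extrinsics",d.get("hand_eye")).round(3).tolist(), (d["z_map"]==0).mean())
E
```

```text
pics
{'clock': 0.0, 'qpos': array([-1.21883392,  0.62935224,  0.03839946,  1.51835409, -0.02698007,
        0.99629409, -0.02000216]), 'qd': array([ 1.47815607e-03,  1.11188042e-04,  1.08788267e-03, -1.88534072e-03,
        1.27267001e-04, -2.70477313e-04,  3.51236987e-05]), 'tau': array([ 9.30568058e-04, -5.63389993e+01,  1.22667264e+00, -1.93449247e+01,
        1.10585382e-02,  1.05439566e-02, -1.01873854e-05]), 'eef_pos': array([263.42099716, 593.55485115, 230.38880131]), 'tool_rot': array([-3.13970175e+00,  1.67406345e-05,  2.72387364e+00]), 'force': array([0.1208501 , 0.89320385, 0.92545874]), 'torque': array([-0.04953236,  0.01522064, -0.03927178]), 'width': 85.1887709014073}
side 45.091365961645394 253.84552792303032 191.20780819612008 [[0.926, -0.376, -0.0, -446.531], [-0.188, -0.464, -0.866, 175.744], [0.326, 0.802, -0.501, 1286.639], [0.0, 0.0, 0.0, 1.0]] 0.009368896484375
top 42.328311869841144 256.83870979301537 194.29271909965607 [[-0.005, -1.0, 0.01, 1.73], [-0.993, 0.004, -0.116, 516.224], [0.116, -0.011, -0.993, 1407.498], [0.0, 0.0, 0.0, 1.0]] 0.003946940104166667
wrist 65.96161614481689 254.71892000229454 194.18798635091505 [[0.0, -0.955, -0.298, 76.165], [1.0, 0.0, 0.0, -0.526], [-0.0, -0.298, 0.955, -142.49], [0.0, 0.0, 0.0, 1.0]] 0.004099527994791667
```

View pics/side0.png

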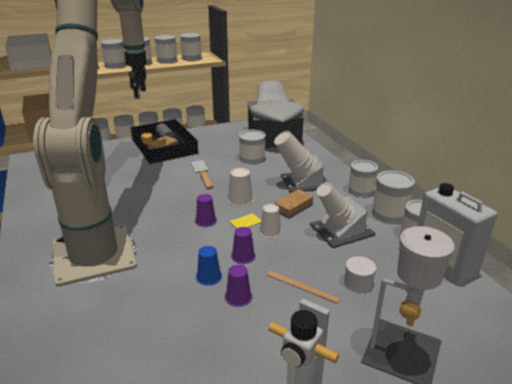

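View pics/top0.png

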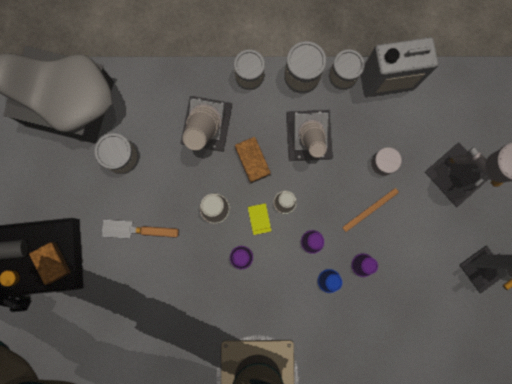

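View pics/wrist0.png

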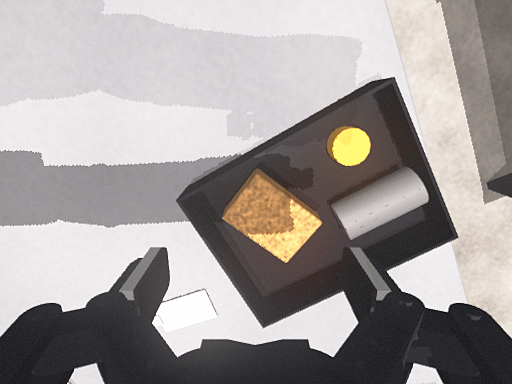

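The top view shows the loose small cup at (286,201), with the large one at (212,206). The small stack is the right stand at (314,140) and the large stack is the left one at (200,125). The side view agrees: small cup (271,220), small stack (335,205).

```bash
cat > h.py <<'E'
import numpy as np,cv2
def load(f): return np.load(f,allow_pickle=True).item()
def cloud(d,T=None):
    h,w=d["z_map"].shape
    f=h/2/np.tan(np.radians(d["vertical_fov"])/2)
    v,u=np.mgrid[:h,:w]; z=d["z_map"].astype(float)
    P=np.stack([(u-d["cx"])/f*z,(v-d["cy"])/f*z,z],-1)
    M=np.linalg.inv(d["extrinsics"]) if T is None else T
    return P@M[:3,:3].T+M[:3,3]
def proj(d,X,T=None):
    E=d["extrinsics"] if T is None else np.linalg.inv(T)
    f=d["z_map"].shape[0]/2/np.tan(np.radians(d["vertical_fov"])/2)
    p=np.asarray(X)@E[:3,:3].T+E[:3,3]
    return np.stack([d["cx"]+f*p[...,0]/p[...,2],d["cy"]+f*p[...,1]/p[...,2]],-1)
E
python3 - <<'E'
from h import *
for n,(u0,v0,u1,v1) in {"top":(270,185,302,218),"side":(255,198,288,242)}.items():
    d=load(f"pics/{n}0.npy");P=cloud(d);Q=P[v0:v1,u0:u1].reshape(-1,3)
    print(n,"bench z",np.median(P[230:240,280:300].reshape(-1,3),0) if n=="top" else np.median(P[250:260,290:320].reshape(-1,3),0))
    for a in range(-5,100,10):
        m=(Q[:,2]>a)&(Q[:,2]<a+10)
        if m.sum()>3:print(a,m.sum(),Q[m].min(0).round(),Q[m].max(0).round(),Q[m].mean(0).round(1))
for n,(u0,v0,u1,v1) in {"top":(285,105,335,165),"side":(310,175,380,245)}.items():
    d=load(f"pics/{n}0.npy");P=cloud(d);Q=P[v0:v1,u0:u1].reshape(-1,3)
    print(n)
    for a in range(0,220,10):
        m=(Q[:,2]>a)&(Q[:,2]<a+10)
        if m.sum()>3:print(a,m.sum(),Q[m].min(0).round(),Q[m].max(0).round(),Q[m].mean(0).round(1))
for n,(u0,v0,u1,v1) in {"top":(265,95,350,220),"side":(230,160,390,260)}.items():
    d=load(f"pics/{n}0.npy")
    cv2.imwrite(f"pics/{n}z.png",cv2.resize(d["image"][v0:v1,u0:u1,::-1],None,fx=4.7,fy=4.7,interpolation=cv2.INTER_CUBIC))
E
```

```text
top bench z [ 3.99360258e+02 -9.60004604e+01 -1.31764295e-01]
-5 592 [ 452. -132.   -5.] [548. -39.   5.] [ 5.014e+02 -8.770e+01 -4.000e-01]
5 61 [ 451. -131.    5.] [534. -43.  14.] [483.6 -76.9   7.6]
15 19 [ 466. -109.   16.] [521. -53.  25.] [483.2 -72.   20.6]
25 18 [ 467. -108.   26.] [517. -53.  35.] [483.2 -73.6  30.3]
35 17 [469. -95.  35.] [504. -55.  45.] [479.6 -68.5  39.5]
45 21 [ 469. -106.   45.] [509. -55.  54.] [481.5 -73.8  49.1]
55 20 [ 470. -102.   56.] [517. -57.  65.] [484.3 -73.   60.2]
65 20 [ 472. -105.   65.] [517. -57.  74.] [487.3 -74.9  70. ]
75 169 [ 472. -104.   76.] [519. -59.  85.] [496.1 -80.7  81.5]
85 54 [ 474. -103.   85.] [519. -61.  90.] [491.9 -83.9  86.6]
side bench z [ 5.43564229e+02 -2.22179139e+02  6.87630446e-02]
-5 689 [ 439. -149.   -5.] [610. 118.   5.] [ 5.197e+02 -3.190e+01  2.000e-01]
5 94 [ 462. -136.    5.] [579.  -3.  15.] [508.5 -84.    9.4]
15 89 [ 465. -116.   15.] [579.  -2.  25.] [511.  -80.9  19.9]
25 135 [ 468. -116.   25.] [605.  29.  35.] [535.5 -51.3  30.9]
35 118 [ 468. -116.   35.] [601.  25.  45.] [531.9 -54.9  38.4]

[... 2104 characters left out ...]
 75.4]
80 192 [ 638. -207.   80.] [898.  -3.  90.] [ 742.1 -145.5   83.8]
90 88 [ 634. -198.   90.] [ 838. -113.  100.] [ 703.2 -174.3   95.2]
100 86 [ 627. -194.  100.] [ 837. -116.  110.] [ 681.7 -178.6  105.2]
110 89 [ 622. -195.  110.] [ 842. -109.  120.] [ 686.3 -173.3  114.6]
120 93 [ 616. -192.  120.] [854. -97. 130.] [ 688.2 -170.9  125.6]
130 75 [ 611. -193.  130.] [ 849. -104.  140.] [ 657.8 -175.9  134.7]
140 70 [ 604. -192.  140.] [ 666. -152.  150.] [ 632.4 -179.6  145.3]
150 103 [ 606. -189.  150.] [ 657. -140.  160.] [ 624.3 -171.7  154.7]
160 84 [ 618. -188.  160.] [ 652. -141.  170.] [ 632.1 -166.8  164.1]
170 16 [ 628. -182.  170.] [ 642. -150.  175.] [ 637.4 -162.7  172. ]
```

```bash
echo
```

```text
(no output)
```

View pics/sidez.png

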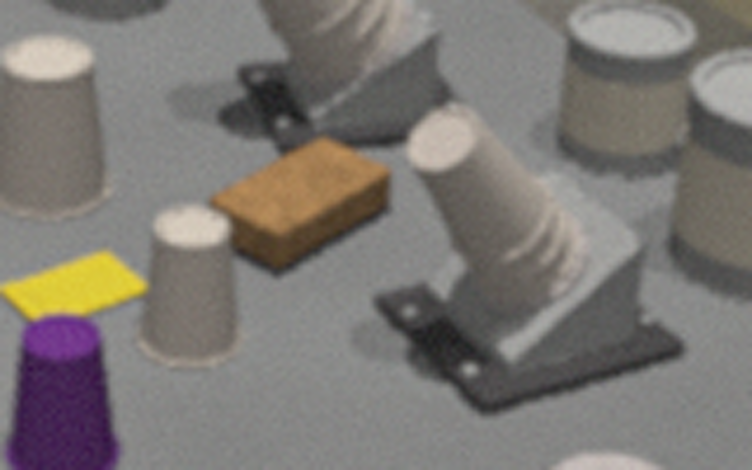

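View pics/topz.png

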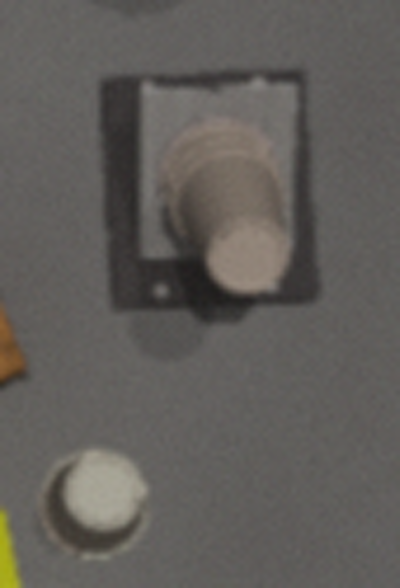

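The zooms confirm which is which: the small cup and small stack (bands and rims visible, right stand) are clear in both views. Next I'll measure the cup top and the stack's closed end and axis from the depth points.

```bash
cat >> h.py <<'E'
from scipy.optimize import least_squares
def conefit(Q,x0,h=84,r0=23.,r1=32.,tol=3,n=4,fixaz=None):
    """x0: end-centre(3), axis as (lean,az). fits points to side wall of the top cup & closed end disc. az = direction of lean"""
    def ax(p): return np.array([np.sin(p[3])*np.cos(p[4]),np.sin(p[3])*np.sin(p[4]),np.cos(p[3])])
    def dist(p,Q):
        a=ax(p);D=Q-p[:3];s=-(D@a);r=np.linalg.norm(D+np.outer(s,a),axis=1)
        k=(r1-r0)/h
        wall=(r-(r0+k*s))/np.hypot(1,k)
        out=np.where((s>2)&(s<h),wall,np.where((r<r0)&(abs(s)<abs(wall)),s,wall))
        return out,s,r
    p=np.array(x0,float)
    for t in [10,6,4,tol][:n]:
        o,s,r=dist(p,Q)
        m=(abs(o)<t)&(s>-6)&(s<h-26 if False else s<h)
        res=least_squares(lambda q:dist(q,Q[m])[0],p,loss="soft_l1",f_scale=1.0)
        p=res.x
    return p,ax(p),m.sum(),np.sqrt(np.mean(dist(p,Q[m])[0]**2)),np.sqrt(np.diag(np.linalg.inv(res.jac.T@res.jac)))
E
python3 - <<'E'
from h import *
def rep(n,Q,x0,h):
    p,a,k,r,sd=conefit(Q,x0,h); print(n,"end",p[:3].round(1),"lean,az deg",np.degrees(p[3:]).round(1),"n",k,"rms",r.round(2),sd.round(2))
    return p,a
Ts,Ss=[],[]
for n,b in {"top":(285,105,335,165),"side":(310,175,380,245)}.items():
    d=load(f"pics/{n}0.npy");Q=cloud(d)[b[1]:b[3],b[0]:b[2]].reshape(-1,3);Q=Q[(Q[:,2]>85)&(Q[:,0]<720)]
    Ss.append(Q)
    # stack: only upper 60 mm of the top cup
    p,a=rep("stack "+n,Q,[628,-160,160,np.radians(35),np.radians(187)],60) if False else rep("stack "+n,Q,[628,-160,160,np.radians(35),np.radians(187)],84)
    print("   rim",(p[:3]-84*a).round(1))
    # plane of disc
    D=Q-p[:3];s=D@a;r=np.linalg.norm(D-np.outer(s,a),axis=1);m=(abs(s)<3)&(r<20)
    c=Q[m].mean(0);nn=np.linalg.svd(Q[m]-c)[2][2];nn*=np.sign(nn[2]);print("   disc n",m.sum(),c.round(1),"lean",np.degrees(np.arccos(nn[2])).round(1),"az",np.degrees(np.arctan2(nn[1],nn[0])).round(1))
for n,b in {"top":(270,185,302,218),"side":(255,198,288,242)}.items():
    d=load(f"pics/{n}0.npy");Q=cloud(d)[b[1]:b[3],b[0]:b[2]].reshape(-1,3);Q=Q[(Q[:,2]>10)&(Q[:,0]<530)]
    Ts.append(Q)
    rep("cup "+n,Q,[496,-82,84,0.01,3],84)
p,a=rep("stack both",np.vstack(Ss),[628,-160,160,np.radians(35),np.radians(187)],84);print((p[:3]-84*a).round(1))
rep("cup both",np.vstack(Ts),[496,-82,84,0.01,3],84)
E
```

```text
stack top end [ 624.1 -160.5  159.9] lean,az deg [ 33.6 183.4] n 518 rms 1.32 [0.18 0.19 0.   0.   0.01]
   rim [ 670.6 -157.8   89.9]
   disc n 114 [ 624.2 -160.8  160. ] lean 34.7 az -177.0
stack side end [ 625.9 -162.2  160.6] lean,az deg [ 33.5 180.3] n 545 rms 1.42 [0.22 0.18 0.18 0.   0.01]
   rim [ 672.3 -161.9   90.5]
   disc n 93 [ 625.9 -162.   160.6] lean 34.9 az 179.8
cup top end [496.2 -82.   84. ] lean,az deg [ -0.2 177.7] n 269 rms 1.06 [0.22 0.23 0.16 0.   1.64]
cup side end [497.9 -85.4  82.9] lean,az deg [  0.5 227.9] n 482 rms 1.36 [0.21 0.2  0.15 0.   0.55]
stack both end [ 625.6 -161.4  160.6] lean,az deg [ 32.9 181.2] n 981 rms 1.54 [0.16 0.15 0.13 0.   0.01]
[ 671.2 -160.4   90.1]
cup both end [497.5 -84.3  83.9] lean,az deg [-3.000e-01  4.634e+02] n 719 rms 1.49 [0.18 0.17 0.12 0.   0.7 ]
```

Both views agree to within about 3 mm:
- **Cup:** end centre near (497,-83,84).
- **Stack:** closed end near (625,-161,160), lean 33–35°, azimuth about 182°.

I'll go above the cup with jaws along world y (yaw 0) and refine with the wrist camera.

```bash
cat >> h.py <<'E'
from scipy.spatial.transform import Rotation as Ro
def tool(s): 
    T=np.eye(4);T[:3,:3]=Ro.from_euler("xyz",s["tool_rot"]).as_matrix();T[:3,3]=s["eef_pos"];return T
def delta(s,p,R):
    T=tool(s);return np.r_[T[:3,:3].T@(np.asarray(p)-T[:3,3]),Ro.from_matrix(T[:3,:3].T@R).as_rotvec(degrees=True)].round(1)
E
python3 - <<'E'
from h import *
from cell import ctrl
s=ctrl.read_state();print(delta(s,[497,-83,230],Ro.from_euler("xyz",[np.pi,0,0]).as_matrix()))
E
```

```text
[-4.880e+02 -5.237e+02  1.400e+00 -0.000e+00  1.000e-01  1.561e+02]
```

```bash
python3 -m jog '-488 -524 1 0 0 156 1;-488 -524 1 0 0 156 1;-488 -524 1 0 0 156 1;-488 -524 1 0 0 156 1;-488 -524 1 0 0 156 1;-488 -524 1 0 0 156 1;-488 -524 1 0 0 156 1;-488 -524 1 0 0 156 1'
python3 - <<'E'
from h import *
from cell import ctrl
s=ctrl.read_state();print(s["qpos"].round(2),delta(s,[497,-83,230],Ro.from_euler("xyz",[np.pi,0,0]).as_matrix()))
E
```

```text
clock: 1.15
eef_pos: [427.1, 119.7, 230.8]
tool_rot: [3.141, -0.001, 1.218]
force: [-0.1, 0.7, 0.9]
width: 85.7
[-0.7   0.37  0.49  2.08 -0.26  0.75 -0.4 ] [-166.1  135.6    0.7   -0.    -0.    69.8]
```

```bash
python3 -m jog '-166 136 1 0 0 70 1;-166 136 1 0 0 70 1;-166 136 1 0 0 70 1;-166 136 1 0 0 70 1;-166 136 1 0 0 70 1;-166 136 1 0 0 70 1;-166 136 1 0 0 70 1;-166 136 1 0 0 70 1'
python3 - <<'E'
from h import *
from cell import ctrl
s=ctrl.read_state();print(s["qpos"].round(2),delta(s,[497,-83,230],Ro.from_euler("xyz",[np.pi,0,0]).as_matrix()))
d=ctrl.get_image("wrist");d["s"]=s;np.save("pics/w1.npy",d,allow_pickle=True);cv2.imwrite("pics/w1.png",d["image"][:,:,::-1])
E
```

```text
clock: 2.15
eef_pos: [498.0, -80.8, 229.3]
tool_rot: [3.141, 0.001, 0.003]
force: [-0.1, 0.0, 0.2]
width: 85.3
[-0.44  0.55  0.83  1.93 -0.51  0.89 -0.92] [-1.   2.2 -0.7  0.   0.   0.2]
```

View pics/w1.png

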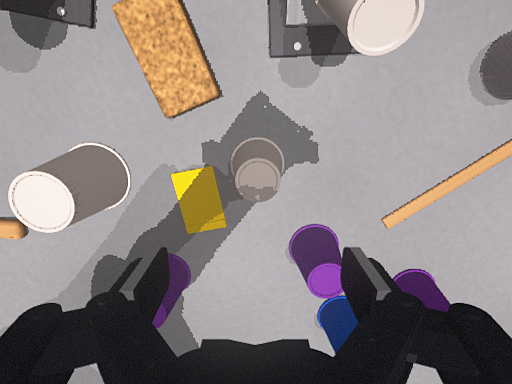

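The wrist picture shows the small cup at (258,170), upright in the shadow. The stack's closed end is at the top edge (383,25), and the fingers are clear of everything.

```bash
python3 - <<'E'
from h import *
d=load("pics/w1.npy");T=tool(d["s"])@d["hand_eye"];P=cloud(d,T)
Q=P[128:210,222:295].reshape(-1,3);b=Q[abs(Q[:,2])<6];print("bench z",np.median(b[:,2]))
Q=Q[Q[:,2]>10]
p,a,k,r,sd=conefit(Q,[497,-83,84,0.01,3]);print("cup",p[:3].round(1),np.degrees(p[3]),k,r)
t=Q[Q[:,2]>79];c,rr=cv2.minEnclosingCircle(t[:,:2].astype(np.float32));print("disc",c,rr,t.mean(0))
Q=P[0:60,310:430].reshape(-1,3);Q=Q[(Q[:,2]>85)]
p,a,k,r,sd=conefit(Q,[625,-161,160,.61,3.17]);print("stack",p[:3].round(1),np.degrees(p[3:]),k,r)
m=abs((Q-p[:3])@a)<3;c=Q[m].mean(0);nn=np.linalg.svd(Q[m]-c)[2][2];nn*=np.sign(nn[2]);print(m.sum(),c,np.degrees([np.arccos(nn[2]),np.arctan2(nn[1],nn[0])]))
E
```

```text
bench z 0.10952653004616764
cup [498.4 -83.9  82.7] -0.10085061840953576 2460 0.6871736101398302
disc (524.5323486328125, -82.28709411621094) 49.50807571411133 [499.87494563 -83.86822475  85.79410172]
stack [ 625.2 -162.2  160.4] [ 34.35156218 183.09264056] 4113 0.7305090517625609
3493 [ 621.44398368 -162.01138694  158.02604668] [  33.88520943 -177.57433478]
```

```bash
python3 - <<'E'
from h import *
from cell import ctrl
print(delta(ctrl.read_state(),[498.4,-83.9,24],Ro.from_euler("xyz",[np.pi,0,0]).as_matrix()))
E
```

```text
[4.000e-01 3.100e+00 2.054e+02 0.000e+00 0.000e+00 2.000e-01]
```

```bash
python3 -m jog '0.5 3 50 0 0 0 1;0.5 3 100 0 0 0 1;0.5 3 150 0 0 0 1;0.5 3 185 0 0 0 1;0.5 3 205 0 0 0 1;0.5 3 205 0 0 0 1'
python3 - <<'E'
from h import *
from cell import ctrl
s=ctrl.read_state();print(delta(s,[498.4,-83.9,24],Ro.from_euler("xyz",[np.pi,0,0]).as_matrix()))
d=ctrl.get_image("wrist");d["s"]=s;np.save("pics/w2.npy",d,allow_pickle=True);cv2.imwrite("pics/w2.png",d["image"][:,:,::-1])
T=tool(d["s"])@d["hand_eye"];P=cloud(d,T)
Q=P.reshape(-1,3);Q=Q[(abs(Q-[498,-84,84])<[30,30,2.5]).all(1)];print(len(Q),np.median(Q,0),Q.min(0),Q.max(0))
E
```

```text
clock: 2.95
eef_pos: [497.7, -83.7, 23.5]
tool_rot: [-3.14, 0.003, 0.003]
force: [0.3, -0.3, -0.3]
width: 85.5
[ 0.7  0.2 -0.5 -0.1  0.1  0.2]
7812 [506.36314592 -84.00110515  82.688425  ] [ 491.29397424 -107.20051696   81.50189138] [522.71747727 -61.16891479  85.61029916]
```

View pics/w2.png

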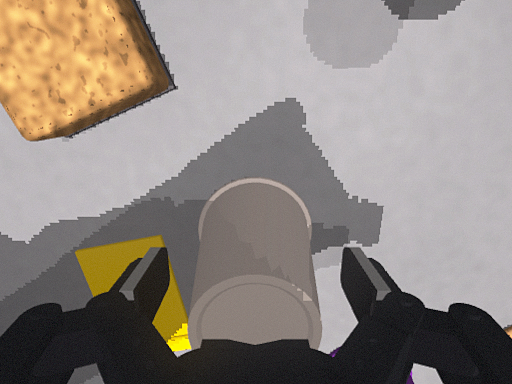

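The cup stands between the open pads: its closed end is at (255,320) and its rim arc at (255,185). It is centred in y and about 1.5 mm further out in x, so I'll correct that and close.

```bash
python3 -m jog '1.5 0.2 0 0 0 0 1;1.5 0.2 0 0 0 0 -1;1.5 0.2 0 0 0 0 -1;1.5 0.2 0 0 0 0 -1;1.5 0.2 0 0 0 0 -1;1.5 0.2 0 0 0 0 -1;1.5 0.2 0 0 0 0 -1'
python3 -m jog '0 0 0 0 0 0 -1;0 0 -15 0 0 0 -1;0 0 -60 0 0 0 -1;0 0 -120 0 0 0 -1;0 0 -180 0 0 0 -1;0 0 -200 0 0 0 -1;0 0 -200 0 0 0 -1'
python3 - <<'E'
from h import *
from cell import ctrl
s=ctrl.read_state()
d=ctrl.get_image("wrist");d["s"]=s;np.save("pics/w3.npy",d,allow_pickle=True);cv2.imwrite("pics/w3.png",d["image"][:,:,::-1])
P=cloud(d,d["hand_eye"]); Q=P.reshape(-1,3);
for z0 in (-75,-70,-65,-60,-55):
    q=Q[(abs(Q[:,2]-z0)<2.5)&(abs(Q[:,0])<40)&(abs(Q[:,1])<40)];print(z0,len(q),q.min(0).round(1) if len(q) else'',q.max(0).round(1) if len(q) else '')
d=ctrl.get_image("side");np.save("pics/s3.npy",d,allow_pickle=True);cv2.imwrite("pics/s3.png",d["image"][:,:,::-1])
E
```

```text
clock: 3.88
eef_pos: [500.9, -84.4, 25.9]
tool_rot: [3.141, -0.002, 0.002]
force: [-0.9, 0.1, 9.3]
width: 55.9
clock: 4.75
eef_pos: [500.9, -84.1, 226.7]
tool_rot: [-3.141, -0.004, 0.003]
force: [0.2, -0.3, -0.2]
width: 55.9
-75 2279 [  7.9 -31.6 -77.5] [ 18.2  32.4 -72.5]
-70 840 [  8.5 -32.6 -72.5] [ 17.8  33.4 -67.5]
-65 142 [ 11.2 -35.7 -67.5] [ 17.1  36.5 -62.6]
-60 1333 [ -8.4 -40.  -62.5] [ 21.4  38.6 -57.5]
-55 8038 [ -9.3 -40.  -57.5] [ 22.1  40.  -52.5]
```

View pics/w3.png

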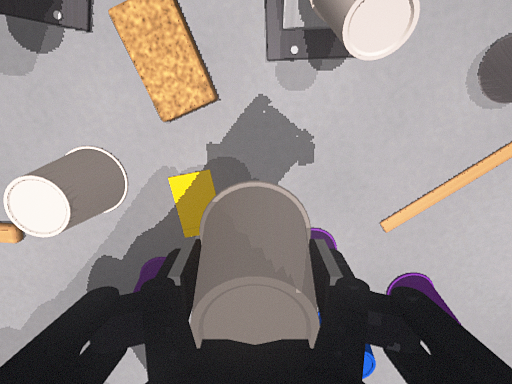

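View pics/s3.png

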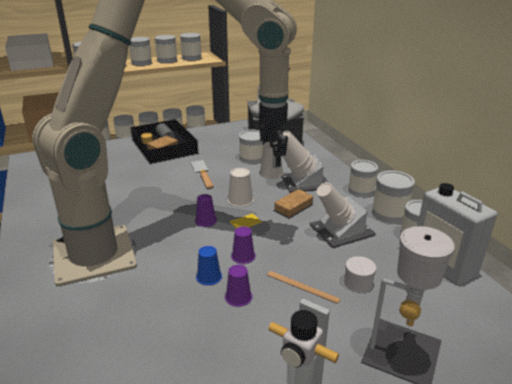

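The cup is held and lifted clear, with width 55.9 mm as expected near mid-height. The fingers run at (185,270) and (325,270). Next I'll get its pose in the tool and the approach pose over the stack.

```bash
cat >> h.py <<'E'
def incup(d):
    P=cloud(d,d["hand_eye"]);im=d["image"].astype(int)
    Q=P[170:345,190:322].reshape(-1,3);b=im[170:345,190:322].reshape(-1,3).mean(1)
    Q=Q[(b>60)&(abs(Q[:,0])<36)&(abs(Q[:,1])<26)&(Q[:,2]<30)&(Q[:,2]>-70)]
    p,a,k,r,sd=conefit(Q*[1,-1,-1],[0,0,57,0.01,0.1])
    return p[:3]*[1,-1,-1],a*[1,-1,-1],k,r   # end centre and axis (to closed end) in tool frame
def stackfit(d,box):
    P=cloud(d,tool(d["s"])@d["hand_eye"]);Q=P[box[1]:box[3],box[0]:box[2]].reshape(-1,3);Q=Q[Q[:,2]>88]
    p,a,k,r,sd=conefit(Q,[625,-161,160,.61,3.19]);return p,a,k,r
E
python3 - <<'E'
from h import *
from cell import ctrl
d=load("pics/w3.npy");e,a,k,r=incup(d);print("end",e.round(1),"axis",a.round(3),k,r.round(2),"rim",(e-84*a).round(1))
p,A,k,r=stackfit(d,(310,0,430,62));print("stack",p[:3].round(1),np.degrees(p[3:]).round(1),k,r.round(2))
# disc with bright mask
im=d["image"].mean(2)
E
```

```text
end [ -2.1   0.3 -56. ] axis [-0.002 -0.001 -1.   ] 16866 0.58 rim [-2.   0.3 28. ]
stack [ 624.7 -162.2  160.1] [ 34.3 182.5] 4575 0.75
```

```bash
cat >> h.py <<'E'
LEAN,AZ=np.radians(34.8),np.radians(182.8)
A=np.array([np.sin(LEAN)*np.cos(AZ),np.sin(LEAN)*np.sin(AZ),np.cos(LEAN)])
def goal(d,E,e,A=A):
    y=-np.cross(A,[0,0,1]);y/=np.linalg.norm(y);z=-A;x=np.cross(y,z);R=np.c_[x,y,z]
    return E+d*A-R@np.asarray(e),R
E
python3 - <<'E'
from h import *
from cell import ctrl
s=ctrl.read_state();g,R=goal(130,np.array([624.9,-162.2,160.3]),[-2.1,.3,-57]);print(g,R.round(2),delta(s,g,R))
E
```

```text
[ 584.99534807 -163.85130449  221.44239076] [[ 0.82  0.05  0.57]
 [ 0.04 -1.    0.03]
 [ 0.57 -0.   -0.82]] [85.3 80.5  2.7  0.8 34.8 -2.6]
```

```bash
python3 -m jog '0 80.5 -10 0.5 10 -2.6 -1;0 80.5 -10 0.5 20 -2.6 -1;40 80.5 0 0.8 34.8 -2.6 -1;85.3 80.5 2.7 0.8 34.8 -2.6 -1;85.3 80.5 2.7 0.8 34.8 -2.6 -1;85.3 80.5 2.7 0.8 34.8 -2.6 -1;85.3 80.5 2.7 0.8 34.8 -2.6 -1;85.3 80.5 2.7 0.8 34.8 -2.6 -1'
python3 - <<'E'
from h import *
from cell import ctrl
s=ctrl.read_state();g,R=goal(130,np.array([624.9,-162.2,160.3]),[-2.1,.3,-57]);print(s["qpos"].round(2),delta(s,g,R))
d=ctrl.get_image("wrist");d["s"]=s;np.save("pics/w4.npy",d,allow_pickle=True);cv2.imwrite("pics/w4.png",d["image"][:,:,::-1])
e,a,k,r=incup(d);print("end",e.round(1),"axis",a.round(3),k,r.round(2))
for n in("side","top"):
    d=ctrl.get_image(n);np.save(f"pics/{n}4.npy",d,allow_pickle=True);cv2.imwrite(f"pics/{n}4.png",cv2.resize(d["image"][80:260,200:440,::-1] if n=="side" else d["image"][60:240,200:440,::-1],None,fx=3.3,fy=3.3,interpolation=2))
E
```

```text
clock: 5.85
eef_pos: [591.8, -172.4, 244.2]
tool_rot: [-3.124, -0.567, 0.05]
force: [-0.2, 0.3, -0.4]
width: 55.5
[ 0.42  0.41 -0.07  2.11 -1.1   0.23 -0.12] [-17.6  -8.6  15.9  -1.    2.3   0. ]
end [ -2.3   0.2 -56.2] axis [-0.002 -0.001 -1.   ] 16871 0.58
```

View pics/w4.png

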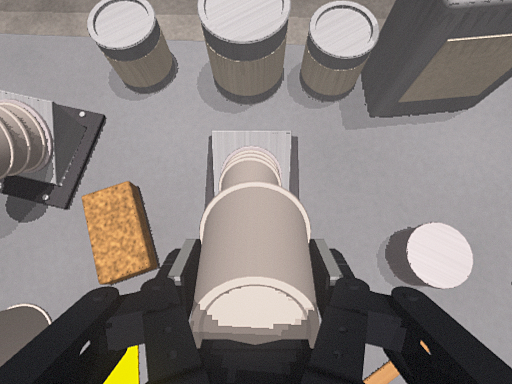

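View pics/side4.png

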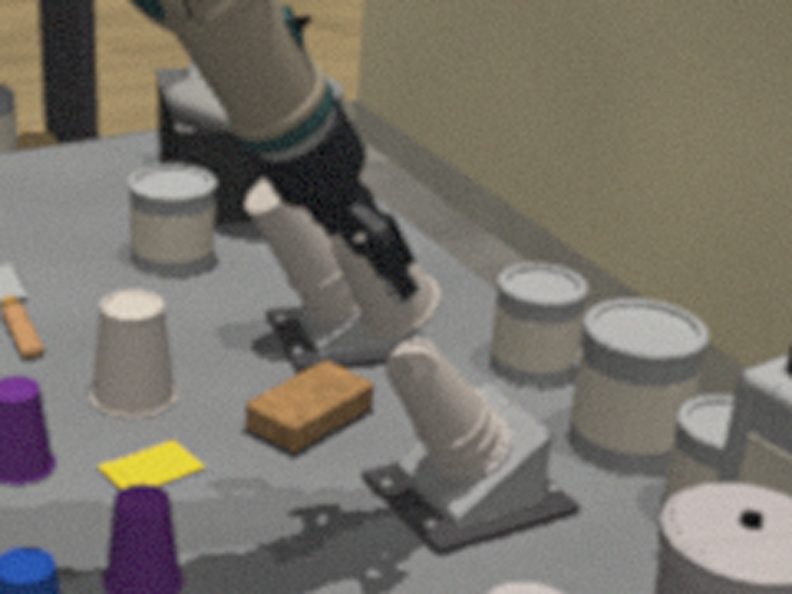

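View pics/top4.png

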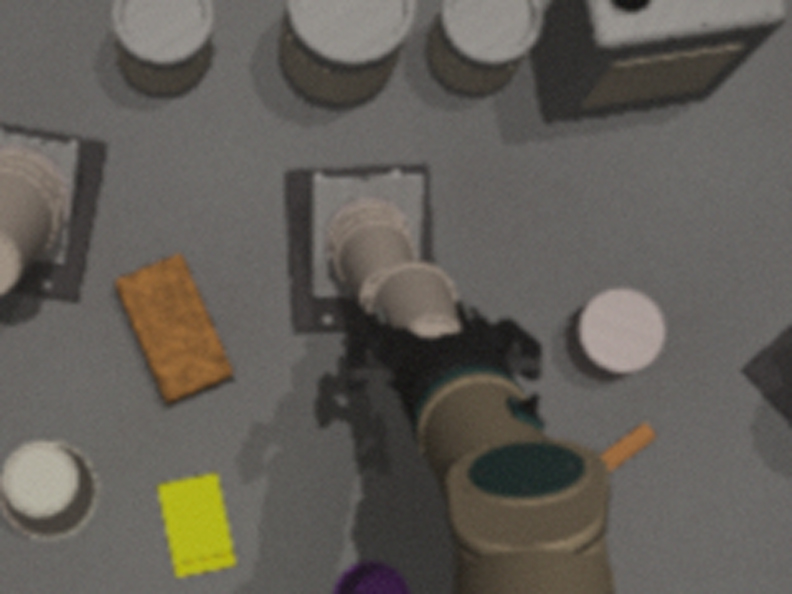

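The wrist view shows the held cup roughly over the stack, with the stack's bands at (250,160). The side and top views show a sideways offset and no contact. The pose wasn't reached, because j5 and j6 sit on their lower limits (-1.1 and 0.23). I'll identify the arm's kinematics from the recorded states to find a usable posture.

```bash
cat > fk.py <<'E'
from h import *
import itertools
def Rz(a):c,s=np.cos(a),np.sin(a);return np.array([[c,-s,0],[s,c,0],[0,0,1]])
def Ry(a):c,s=np.cos(a),np.sin(a);return np.array([[c,0,s],[0,1,0],[-s,0,c]])
def fk(q,sg,P):
    o1,o7,d1,d3,d5,d7,a1,a2,a3,a4=P
    R=Rz(sg[0]*q[0]+o1);p=np.array([0,0,d1])
    R=R@Ry(q[1])@Rz(sg[1]*q[2]);p=p+R@[a1,0,d3]
    R=R@Ry(q[3])@Rz(sg[2]*q[4]);p=p+R@[a2,0,d5]
    R=R@Ry(q[5])@Rz(sg[3]*q[6]+o7);p=p+R@[0,0,d7]+R@Rz(-o7-sg[3]*q[6])@[a3,0,0]
    return p,R
E
python3 - <<'E'
from fk import *
S=[load("pics/wrist0.npy")]
st=[load(f"pics/w{i}.npy")["s"] for i in (1,2,3,4)]
st.append(dict(qpos=np.array([-1.21883392,0.62935224,0.03839946,1.51835409,-0.02698007,0.99629409,-0.02000216]),eef_pos=np.array([263.42,593.555,230.389]),tool_rot=np.array([-3.1397,0,2.72387])))
best=[]
for sg in itertools.product([1,-1],repeat=4):
  for o7 in (0,np.pi/2,np.pi,-np.pi/2):
    def f(P):
        o=[]
        for s in st:
            p,R=fk(s["qpos"],sg,P);T=tool(s)
            o+=list((p-T[:3,3])/10)+list(Ro.from_matrix(R.T@T[:3,:3]).as_rotvec()*30)
        o+=list(0.001*np.array(P[6:]))
        return np.array(o)
    r=least_squares(f,[0,o7,330,400,400,200,0,0,0,0]);best.append((r.cost,sg,r.x,np.abs(f(r.x)).max()))
best.sort(key=lambda b:b[0])
for b in best[:4]:print(b[0],b[1],b[2].round(3),b[3])
np.save("fk.npy",np.array([best[0][1],best[0][2]],dtype=object),allow_pickle=True)
E
```

```text
0.3268927588392208 (-1, -1, -1, -1) [-3.90000e-02  1.53300e+00  3.30024e+02  5.47063e+02  3.73050e+02
  3.29731e+02  1.83170e+01 -3.72500e+00  2.69000e+00  0.00000e+00] 0.6300257531227967
0.32689275883923474 (-1, -1, -1, -1) [-3.90000e-02  1.53300e+00  3.30024e+02  5.47063e+02  3.73050e+02
  3.29731e+02  1.83170e+01 -3.72500e+00  2.69000e+00  0.00000e+00] 0.6300257762691899
0.32689275883926705 (-1, -1, -1, -1) [-3.90000e-02  1.53300e+00  3.30024e+02  5.47063e+02  3.73050e+02
  3.29731e+02  1.83170e+01 -3.72500e+00  2.69000e+00  0.00000e+00] 0.6300256689503902
0.326892758839457 (-1, -1, -1, -1) [-3.90000e-02 -4.75000e+00  3.30024e+02  5.47063e+02  3.73050e+02
  3.29731e+02  1.83170e+01 -3.72500e+00  2.69000e+00  0.00000e+00] 0.6300257353251457
```

```bash
cat > fk.py <<'E'
from h import *
def Rz(a):c,s=np.cos(a),np.sin(a);return np.array([[c,-s,0],[s,c,0],[0,0,1]])
def Ry(a):c,s=np.cos(a),np.sin(a);return np.array([[c,0,s],[0,1,0],[-s,0,c]])
def fk(q,P,full=False):
    o1,o7,d1,d3,d5,d7,a1,a2,a3=P
    R=Rz(-q[0]+o1);p=np.array([0,0,d1])
    R=R@Ry(q[1])@Rz(-q[2]);p=p+R@[a1,0,d3]
    R=R@Ry(q[3]);p=p+R@[a2,0,0];e=p.copy();R=R@Rz(-q[4]);p=p+R@[0,0,d5];w=p.copy()
    R=R@Ry(q[5]);p=p+R@[a3,0,0];R=R@Rz(-q[6]+o7);p=p+R@[0,0,d7]
    return (p,R,e,w) if full else (p,R)
E
python3 - <<'E'
from fk import *
st=[load(f"pics/w{i}.npy")["s"] for i in (1,2,3,4)]
st.append(dict(qpos=np.array([-1.21883392,0.62935224,0.03839946,1.51835409,-0.02698007,0.99629409,-0.02000216]),eef_pos=np.array([263.42,593.555,230.389]),tool_rot=np.array([-3.1397,0,2.72387])))
def f(P):
    o=[]
    for s in st:
        p,R=fk(s["qpos"],P);T=tool(s)
        o+=list((p-T[:3,3]))+list(Ro.from_matrix(R.T@T[:3,:3]).as_rotvec()*300)
    return np.array(o)
r=least_squares(f,[0,1.57,330,547,373,330,18,0,0]);print(r.cost,r.x.round(3));print(f(r.x).reshape(-1,6).round(1))
np.save("fk.npy",r.x)
E
```

```text
35.2926049758021 [-4.00000e-02  1.53200e+00  3.30594e+02  5.47211e+02  3.73627e+02
  3.28529e+02  1.74110e+01 -6.26000e-01  2.20000e-01]
[[ 1.  -0.7 -0.9 -0.   0.  -0.4]
 [-1.   2.6 -1.2 -0.  -0.  -0.4]
 [ 0.8 -1.1 -1.   0.  -0.  -0.4]
 [-0.7 -0.8  2.5  6.4 -0.1  1.5]
 [-2.   0.2  0.7  0.  -0.  -0.4]]
```

```bash
cat >> fk.py <<'E'
PR=np.load("fk.npy") 
LO=np.array([-3.06,-.37,-1.25,.18,-1.1,.23,-2.94]);HI=np.array([3.06,2.12,1.32,2.47,4.24,1.98,2.94]);VM=np.array([2.57,2.57,3.14,3.14,3.14,3.14,3.14])
def err(q,p,R):
    a,b=fk(q,PR);return np.r_[(p-a)/300,b@Ro.from_matrix(b.T@R).as_rotvec()]
def jac(q):
    a,b=fk(q,PR);J=np.zeros((6,7))
    for i in range(7):
        h=np.zeros(7);h[i]=1e-5;a2,b2=fk(q+h,PR);J[:3,i]=(a2-a)/300e-5;J[3:,i]=Ro.from_matrix(b2@b.T).as_rotvec()/1e-5
    return J
def servo(q,p,R,n=1):
    """follow to target in row steps with min-norm"""
    q=q.copy()
    for k in range(n):
        a,b=fk(q,PR);dp=p-a;w=Ro.from_matrix(b.T@R).as_rotvec();
        f=min(1,62.5/max(np.linalg.norm(dp),1e-9),np.radians(10.7)/max(np.linalg.norm(w),1e-9))
        for j in range(6):
            pt=a+dp*f*(j+1)/6;Rt=b@Ro.from_rotvec(w*f*(j+1)/6).as_matrix()
            for _ in range(2):
                J=jac(q);q=np.clip(q+J.T@np.linalg.solve(J@J.T+1e-5*np.eye(6),err(q,pt,Rt)),LO,HI)
    return q
E
python3 - <<'E'
from fk import *
D=lambda yaw:Ro.from_euler("xyz",[np.pi,0,yaw]).as_matrix()
q=np.array([-1.219,.629,.038,1.518,-.027,.996,-.02])
q=servo(q,np.array([497,-83,230]),D(0),8);print(q.round(2),"obs -0.7 .37 .49 2.08 -.26 .75 -.4")
q=servo(q,np.array([498,-82,230]),D(0),8);print(q.round(2),"obs -.44 .55 .83 1.93 -.51 .89 -.92")
q0=load("pics/w3.npy")["s"]["qpos"];print("w3",q0.round(2))
g,R=goal(130,np.array([624.9,-162.2,160.3]),[-2.1,.3,-57])
q=servo(q0,g,R,8);print(q.round(2),"obs [ 0.42  0.41 -0.07  2.11 -1.1   0.23 -0.12]")
q4=load("pics/w4.npy")["s"]["qpos"]
# alternatives: back, spin yaw by various, then approach with same spin
for spin in np.radians([0,30,60,90,120,150,180,210,240,-30,-60,-90]):
    q=q4.copy();q=servo(q,np.array([501,-84,227]),D(0),8)
    n=int(abs(spin)//np.radians(15));
    for k in range(n+1): q=servo(q,np.array([501,-100,227]),D(spin*(k+1)/(n+1)),2)
    qa=q.copy();Rs=R@Rz(-spin)
    out=[]
    for dd in (130,110,90,70,50,35,22):
        c=goal(dd,np.array([624.9,-162.2,160.3]),[-2.1,.3,-57])[0]
        q=servo(q,c,Rs,10);out.append(np.linalg.norm(fk(q,PR)[0]-c)); 
        if dd==130:qb=q.copy()
    print(round(np.degrees(spin)),"down",qa.round(2),"app",qb.round(2),"end",q.round(2),np.round(out,1), "mgn",np.minimum(q-LO,HI-q).min().round(2))
E
```

```text
[-0.93  0.38  0.49  2.07 -0.26  0.75 -0.62] obs -0.7 .37 .49 2.08 -.26 .75 -.4
[-0.43  0.54  0.81  1.93 -0.5   0.88 -0.93] obs -.44 .55 .83 1.93 -.51 .89 -.92
w3 [-0.44  0.56  0.84  1.93 -0.53  0.89 -0.9 ]
[ 0.85  0.49 -0.64  2.2  -1.1   0.23  0.06] obs [ 0.42  0.41 -0.07  2.11 -1.1   0.23 -0.12]
0 down [-0.26  0.49  0.59  1.92 -0.36  0.83 -1.04] app [ 0.85  0.49 -0.64  2.2  -1.1   0.23  0.06] end [ 1.1   0.83 -1.06  2.21 -1.1   0.23  0.4 ] [ 90.4 112.4 134.6 157.3 181.2 201.7 222. ] mgn 0.0
30 down [-0.16  0.47  0.45  1.92 -0.27  0.81 -0.61] app [ 0.85  0.49 -0.64  2.2  -1.1   0.23  0.58] end [ 1.1   0.83 -1.06  2.21 -1.1   0.23  0.92] [ 90.4 112.4 134.6 157.3 181.2 201.7 222. ] mgn 0.0
60 down [-0.06  0.45  0.3   1.92 -0.18  0.8  -0.18] app [ 0.85  0.49 -0.63  2.2  -1.1   0.23  1.11] end [ 1.1   0.83 -1.06  2.21 -1.1   0.23  1.44] [ 90.2 112.4 134.6 157.3 181.2 201.7 222. ] mgn 0.0
90 down [ 0.04  0.44  0.16  1.92 -0.09  0.79  0.26] app [ 0.84  0.49 -0.63  2.2  -1.1   0.23  1.63] end [ 1.1   0.83 -1.06  2.21 -1.1   0.23  1.97] [ 89.5 112.4 134.6 157.3 181.2 201.7 222. ] mgn 0.0
120
[... 879 characters left out ...]
.23  1.28] end [ 0.91  0.88 -0.93  2.1   2.05  0.45  1.1 ] [3.7 0.  0.  0.  0.  0.  0. ] mgn 0.22
-30 down [-0.35  0.53  0.74  1.92 -0.46  0.87 -1.47] app [ 0.85  0.49 -0.64  2.2  -1.1   0.23 -0.46] end [ 1.1   0.83 -1.06  2.21 -1.1   0.23 -0.13] [ 90.4 112.4 134.6 157.3 181.2 201.7 222. ] mgn 0.0
-60 down [-0.44  0.58  0.89  1.92 -0.56  0.91 -1.89] app [ 0.85  0.49 -0.64  2.2  -1.1   0.23 -0.99] end [ 1.1   0.83 -1.06  2.21 -1.1   0.23 -0.65] [ 90.5 112.4 134.6 157.3 181.2 201.7 222. ] mgn 0.0
-90 down [-0.51  0.64  1.03  1.92 -0.66  0.97 -2.3 ] app [ 0.85  0.49 -0.64  2.2  -1.1   0.23 -1.51] end [ 1.1   0.83 -1.06  2.21 -1.1   0.23 -1.18] [ 90.5 112.4 134.6 157.3 181.2 201.7 222. ] mgn 0.0
```

The model reproduces the observed motion, so I can search for a posture with margin and a route to it.

```bash
cat > plan.py <<'E'
from fk import *
D=lambda yaw:Ro.from_euler("xyz",[np.pi,0,yaw]).as_matrix()
E0=np.array([624.9,-162.2,160.3]);e0=[-2.1,.3,-57]
def mg(q):return np.minimum(q-LO,HI-q).min()
E
python3 - <<'E'
from plan import *
rng=np.random.default_rng(0)
for dd in (130,20):
    c,R=goal(dd,E0,e0);sol=[]
    for k in range(250):
        q=rng.uniform(LO,HI);
        r=least_squares(lambda q:np.r_[(fk(q,PR)[0]-c)/100,np.cross(fk(q,PR)[1][:,2],R[:,2])*3],q,bounds=(LO,HI),max_nfev=60)
        if r.cost<1e-8 and fk(r.x,PR)[1][:,2]@R[:,2]>0:
            x=r.x.copy();
            m=np.minimum(x-LO,HI-x)[:6].min();spin=np.degrees(Ro.from_matrix(R.T@fk(x,PR)[1]).as_rotvec()[2]);sol.append((m,x,spin,fk(x,PR,True)[2]))
    sol.sort(key=lambda s:-s[0]);print(dd,len(sol))
    for m,x,sp,e in sol[:10]:print(m.round(2),x.round(2),round(sp),e.round())
E
python3 - <<'E'
from plan import *
q4=load("pics/w4.npy")["s"]["qpos"]
R=goal(130,E0,e0)[1]
for spin in np.radians([180,210,240,255,270]):
  for hp in ([501,-84,227],[480,-60,300],[560,-150,330]):
    hp=np.array(hp,float)
    q=servo(q4,np.array([501,-84,227]),D(0),8)
    n=int(abs(spin)//np.radians(15))
    for k in range(n+1): q=servo(q,hp,D(spin*(k+1)/(n+1)),2)
    qa=q.copy();Rs=R@Rz(-spin);out=[];mm=[mg(q)]
    for dd in (170,130,110,90,70,50,35,20):
        c=goal(dd,E0,e0)[0];q=servo(q,c,Rs,8);out.append(np.linalg.norm(fk(q,PR)[0]-c));mm.append(mg(q))
    print(round(np.degrees(spin)),hp,qa.round(2),q.round(2),np.round(out,1),np.round(mm,2))
E
```

```text
130 53
0.14 [ 1.1   0.7  -1.11  2.19  1.71  0.4   1.82] 95 [ 165. -321.  743.]
0.13 [ 1.08  0.68 -1.07  2.19  1.72  0.36  0.65] 161 [ 167. -309.  751.]
0.11 [ 1.07  0.67 -1.05  2.19  1.72  0.34  2.2 ] 72 [ 168. -303.  755.]
0.09 [ 1.12  0.73 -1.16  2.19  1.7   0.45  0.86] 151 [ 163. -335.  732.]
0.06 [ 1.04  0.64 -0.98  2.19  1.74  0.29 -1.36] -86 [ 171. -286.  766.]
0.05 [ 1.13  0.75 -1.2   2.19  1.7   0.48  1.21] 131 [ 162. -344.  725.]
0.05 [ 1.14  0.76 -1.2   2.19  1.7   0.49  2.08] 82 [ 162. -346.  724.]
0.05 [ 1.03  0.63 -0.96  2.19  1.74  0.28 -1.48] -80 [ 172. -281.  768.]
0.05 [ 1.03  0.63 -0.96  2.19  1.74  0.28  2.23] 68 [ 172. -281.  769.]
0.04 [ 1.02  0.62 -0.95  2.19  1.75  0.27  1.51] 109 [ 172. -279.  770.]
20 93
0.25 [ 0.92  0.91 -0.97  2.1   2.03  0.48 -1.77] -74 [ 262. -351.  661.]
0.25 [ 0.94  0.93 -1.    2.1   2.01  0.51 -0.26] -158 [ 260. -360.  652.]
0.24 [ 0.92  0.9  -0.96  2.1   2.04  0.47  0.34] 165 [ 262. -349.  662.]
0.22 [ 0.95  0.94 -1.03  2.1   2.    0.53  1.96] 76 [ 258. -366.  647.]
0.22 [ 0.95  0.94 -1.03  2.1   2.    0.53  1.59] 97 [ 258. -366.  647
[... 2673 characters left out ...]
5  0.46  1.37] [57.6  0.1  0.   0.   0.   0.   0.   0. ] [0.04 0.   0.   0.06 0.11 0.15 0.18 0.21 0.23]
270 [501. -84. 227.] [ 0.61  0.51 -0.7   1.93  0.44  0.85  2.82] [ 0.91  0.89 -0.94  2.1   2.05  0.46  1.63] [34.1  0.   0.   0.   0.   0.   0.   0. ] [0.12 0.   0.   0.06 0.11 0.15 0.18 0.21 0.23]
270 [480. -60. 300.] [ 0.5   0.34 -0.55  1.89  0.22  0.96  2.94] [ 0.91  0.89 -0.94  2.1   2.05  0.46  1.63] [38.2  0.   0.   0.   0.   0.   0.   0. ] [0.   0.   0.   0.06 0.11 0.15 0.18 0.21 0.23]
270 [ 560. -150.  330.] [ 0.72  0.53 -0.78  1.59  0.39  1.19  2.94] [ 0.91  0.89 -0.95  2.1   2.05  0.46  1.64] [26.2  0.   0.   0.   0.   0.   0.   0. ] [0.   0.   0.01 0.07 0.11 0.16 0.19 0.21 0.23]
```

```bash
cat >> plan.py <<'E'
def minrot(R,zt):
    z=R[:,2];v=np.cross(z,zt);s=np.linalg.norm(v);ang=np.arctan2(s,z@zt)
    return R if s<1e-9 else Ro.from_rotvec(v/s*ang).as_matrix()@R
def axz(lean,az):return -np.array([np.sin(lean)*np.cos(az),np.sin(lean)*np.sin(az),np.cos(lean)])
def cpos(dd,R,e=None):  # tcp pos for a tool with axis -A, cup end on stack axis
    return E0+dd*A-R@np.array(e0 if e is None else e)
def follow(q,p,R,n):
    ms=[]
    for k in range(n):
        q=servo(q,p,R,1);ms.append(mg(q))
    a,b=fk(q,PR);return q,min(ms),np.linalg.norm(a-p),np.degrees(np.linalg.norm(Ro.from_matrix(b.T@R).as_rotvec()))
E
cat > s.py <<'E'
from plan import *
q4=load("pics/w4.npy")["s"]["qpos"]
res=[]
qd=servo(q4,np.array([501,-84,227.]),D(0),8)
for spin in np.radians([150,180,210,240]):
    n=int(spin//np.radians(15));q1=qd.copy();m1=9
    for k in range(n+1):
        q1,m,_,_=follow(q1,np.array([501,-90,235.]),D(spin*(k+1)/(n+1)),2);m1=min(m,m1)
    for hp in ([501,-90,235],[520,-190,260]):
      for da in (-90,-60,-30,30,60,90):
        for th in (20,35):
          Rm=minrot(D(spin),axz(np.radians(th),AZ+np.radians(da)))
          q,m2,ep,er=follow(q1,np.array(hp,float),Rm,6)
          Rf=minrot(Rm,-A);q,m3,e3,r3=follow(q,cpos(110,Rf),Rf,8)
          mm=[];
          for dd in (90,60,40,20): q,m,ee,rr=follow(q,cpos(dd,Rf),Rf,3);mm.append(m)
          res.append((min(m1,m2,m3),round(np.degrees(spin)),hp,da,th,round(m1,2),round(m2,2),round(ep+er,1),round(m3,2),round(e3+r3,1),np.round(mm,2),round(ee,1),q.round(2)))
res.sort(key=lambda r:-r[0]+ (100 if r[9]>2 else 0))
for r in res[:12]:print(*r[1:])
E
time python3 s.py
```

```text
150 [520, -190, 260] -60 35 0.55 0.09 0.0 0.0 0.0 [0.06 0.12 0.15 0.18] 0.0 [ 0.88  0.86 -0.88  2.11  2.12  0.41 -0.43]
150 [520, -190, 260] -30 35 0.55 0.0 99.9 0.0 0.0 [0.06 0.12 0.16 0.19] 0.0 [ 0.88  0.86 -0.88  2.11  2.12  0.42 -0.5 ]
180 [501, -90, 235] -90 35 0.55 0.47 0.0 0.0 1.7 [0.05 0.11 0.15 0.18] 0.0 [ 0.88  0.86 -0.87  2.11  2.12  0.41  0.12]
210 [501, -90, 235] -90 20 0.55 0.5 0.0 0.0 0.0 [0.05 0.12 0.15 0.18] 0.0 [ 0.89  0.86 -0.88  2.1   2.11  0.41  0.58]
210 [501, -90, 235] -60 20 0.55 0.35 0.0 0.0 0.0 [0.06 0.12 0.15 0.18] 0.0 [ 0.89  0.87 -0.88  2.1   2.11  0.41  0.56]
210 [501, -90, 235] -30 20 0.55 0.12 0.0 0.0 0.0 [0.06 0.12 0.16 0.19] 0.0 [ 0.89  0.87 -0.89  2.1   2.11  0.42  0.52]
210 [520, -190, 260] -90 35 0.55 0.52 0.0 0.0 1.1 [0.05 0.12 0.15 0.18] 0.0 [ 0.88  0.86 -0.88  2.1   2.11  0.41  0.66]
240 [501, -90, 235] -90 20 0.5 0.5 0.0 0.0 0.0 [0.05 0.12 0.15 0.18] 0.0 [ 0.89  0.87 -0.89  2.1   2.1   0.41  1.11]
240 [501, -90, 235] -60 20 0.5 0.35 0.0 0.0 0.2 [0.05 0.12 0.15 0.18] 0.0 [ 0.89  0.87 -0.88  2.1   2.1   0.41  1.09]
240 [501, -90, 235] -30 20 0.5 0.15 0.0 0.0 0.0 [0.06 0.12 0.15 0.18] 0.0 [ 0.89  0.87 -0.89  2.1   2.1   0.41  1.05]
240 [520, -190, 260] -90 20 0.5 0.58 0.0 0.0 0.0 [0.06 0.12 0.15 0.18] 0.0 [ 0.89  0.87 -0.89  2.1   2.1   0.41  1.11]
240 [520, -190, 260] -90 35 0.5 0.52 0.0 0.0 1.4 [0.05 0.12 0.15 0.18] 0.0 [ 0.89  0.86 -0.88  2.1   2.1   0.41  1.19]
real	1m0.239s
user	1m0.624s
sys	0m0.125s
```

```bash
python3 - <<'E'
from plan import *
from cell import ctrl
s=ctrl.read_state();print(delta(s,[501,-90,235],D(0)))
E
```

```text
[-78.7 -87.4 -37.1  -1.8 -32.5   3.1]
```

```bash
python3 -m jog '-20 -20 -40 0 -5 0 -1;-50 -50 -45 -1 -15 2 -1;-79 -87 -37 -2 -32.5 3 -1;-79 -87 -37 -2 -32.5 3 -1;-79 -87 -37 -2 -32.5 3 -1;-79 -87 -37 -2 -32.5 3 -1'
python3 - <<'E'
from plan import *
from cell import ctrl
s=ctrl.read_state();print(s["qpos"].round(2),delta(s,[501,-90,235],D(0)))
E
```

```text
clock: 6.75
eef_pos: [500.9, -91.3, 234.5]
tool_rot: [3.138, -0.003, -0.0]
force: [-0.4, -0.1, -0.5]
width: 56.0
[-0.29  0.48  0.6   1.91 -0.35  0.85 -1.08] [ 0.1 -1.3 -0.5  0.2 -0.2 -0. ]
```

```bash
python3 -m jog '0 0 0 0 0 -10 -1;0 0 0 0 0 -20 -1;0 0 0 0 0 -30 -1;0 0 0 0 0 -40 -1;0 0 0 0 0 -50 -1;0 0 0 0 0 -60 -1;0 0 0 0 0 -70 -1;0 0 0 0 0 -80 -1'
python3 -m jog '0 0 0 0 0 -10 -1;0 0 0 0 0 -20 -1;0 0 0 0 0 -30 -1;0 0 0 0 0 -40 -1;0 0 0 0 0 -50 -1;0 0 0 0 0 -60 -1;0 0 0 0 0 -70 -1;0 0 0 0 0 -80 -1'
python3 -m jog '0 0 0 0 0 -10 -1;0 0 0 0 0 -20 -1;0 0 0 0 0 -30 -1;0 0 0 0 0 -40 -1;0 0 0 0 0 -50 -1;0 0 0 0 0 -60 -1;0 0 0 0 0 -65 -1;0 0 0 0 0 -65 -1'
cat > n.py <<'E'
from plan import *
from cell import ctrl
s=ctrl.read_state();print(s["qpos"].round(2))
Rc=tool(s)[:3,:3]
q=s["qpos"]
for th in (20,28):
  for da in (-90,-60):
    Rm=minrot(Rc,axz(np.radians(th),AZ+np.radians(da)))
    q2,m2,ep,er=follow(q,np.array([501,-90,235.]),Rm,4)
    Rf=minrot(Rm,-A);a=[]
    q3=q2
    for i in range(8):
        q3,m3,e3,r3=follow(q3,cpos(110,Rf),Rf,1);a.append((fk(q3,PR)[0].round(),round(mg(q3),2),q3.round(2)))
    print(th,da,delta(s,[501,-90,235],Rm),q2.round(2),m2.round(2),ep,er,'| final',q3.round(2),e3,r3)
    for x in a:print("    ",*x)
E
python3 n.py
```

```text
clock: 7.75
eef_pos: [499.5, -92.4, 235.3]
tool_rot: [3.138, 0.002, 1.398]
force: [-0.6, 0.1, -0.0]
width: 56.0
clock: 8.75
eef_pos: [499.5, -92.4, 235.3]
tool_rot: [-3.14, 0.004, 2.795]
force: [-0.2, 0.4, -0.5]
width: 55.6
clock: 9.75
eef_pos: [499.6, -92.3, 235.2]
tool_rot: [-3.138, -0.001, -2.36]
force: [-0.2, -0.5, -0.8]
width: 55.8
[ 0.46  0.45 -0.48  1.9   0.28  0.85  2.19]
20 -90 [-2.6  0.7  0.2 14.7 13.3 -0. ] [ 0.12  0.44 -0.29  1.97  0.64  0.87  1.76] 0.5 1.2789769243681803e-13 3.1186715053541117e-15 | final [ 0.94  0.63 -0.84  2.18  1.94  0.23  0.92] 0.2650864205075524 0.04623238571814103
     [ 526. -110.  226.] 0.38 [ 0.23  0.42 -0.29  2.05  0.68  0.61  1.82]
     [ 551. -131.  218.] 0.1 [ 0.36  0.42 -0.29  2.12  0.71  0.33  1.88]
     [ 533. -174.  196.] 0.0 [ 0.53  0.45 -0.35  2.17  0.8   0.23  1.91]
     [ 521. -204.  186.] 0.0 [ 0.64  0.48 -0.41  2.18  0.97  0.23  1.8 ]
     [ 526. -221.  188.] 0.0 [ 0.68  0.49 -0.45  2.18  1.22  0.23  1.58]
     [ 558. -216.  197.] 0.0 [ 0.78  0.52 -0.58  2.19  1.66  0.23  1.15]
     [ 592. -169.  203.] 0.0 [ 0.94  0.62 -0.83  2.18 
[... 1820 characters left out ...]
-13 6.130023161554301e-15 | final [ 0.94  0.63 -0.83  2.18  1.95  0.23  0.93] 2.0680226981861125 0.3606668034073193
     [ 533. -116.  224.] 0.05 [ 0.09  0.37 -0.07  2.22  1.1   0.28  1.41]
     [ 533. -197.  216.] 0.0 [ 0.32  0.4  -0.14  2.22  1.4   0.23  1.27]
     [ 558. -212.  214.] 0.0 [ 0.59  0.45 -0.4   2.21  1.78  0.23  0.97]
     [ 583. -194.  208.] 0.0 [ 0.82  0.54 -0.66  2.19  1.98  0.23  0.85]
     [ 594. -178.  203.] 0.0 [ 0.91  0.61 -0.79  2.18  2.01  0.23  0.86]
     [ 594. -173.  203.] 0.0 [ 0.92  0.62 -0.81  2.18  1.98  0.23  0.9 ]
     [ 594. -170.  203.] 0.0 [ 0.93  0.62 -0.83  2.18  1.96  0.23  0.92]
     [ 594. -168.  203.] 0.0 [ 0.94  0.63 -0.83  2.18  1.95  0.23  0.93]
```

```bash
cat > n2.py <<'E'
from plan import *
s=ctrl_s=None
from cell import ctrl
s=ctrl.read_state();q=s["qpos"];Rc=tool(s)[:3,:3];res=[]
for th1 in (25,40):
  for p1 in ([501,-90,250],[520,-200,260]):
    Rm=minrot(Rc,axz(np.radians(th1),AZ-np.pi/2))
    q1,m1,ep,er=follow(q,np.array(p1,float),Rm,6)
    if ep+er>1:continue
    for p2 in ([540,-220,235],[560,-260,240],[560,-180,260],[580,-240,230]):
      for th2,da2 in ((40,-60),(40,-40),(50,-40),(35,-30),(45,-20)):
        R2=minrot(Rm,axz(np.radians(th2),AZ+np.radians(da2)))
        q2,m2,ep,er=follow(q1,np.array(p2,float),R2,6)
        if ep+er>1:continue
        Rf=minrot(R2,-A);q3,m3,e3,r3=follow(q2,cpos(105,Rf),Rf,6)
        res.append((min(m1,m2),m3,e3+r3,th1,p1,p2,th2,da2,q2.round(2),q3.round(2)))
res.sort(key=lambda r:-min(r[0],r[1]) - 0.1*r[0]+r[2])
for r in res[:8]:print(*[x if not isinstance(x,float) else round(x,2) for x in r])
E
python3 n2.py
```

```text
0.26 0.0 15.77 40 [520, -200, 260] [560, -260, 240] 40 -60 [ 0.15  0.46 -0.01  2.14  1.54  0.49  1.21] [ 0.89  0.61 -0.77  2.18  2.06  0.23  0.99]
0.26 0.0 15.86 40 [501, -90, 250] [560, -260, 240] 40 -60 [ 0.14  0.46 -0.    2.14  1.54  0.49  1.21] [ 0.89  0.61 -0.77  2.18  2.06  0.23  0.99]
0.24 0.0 16.9 25 [501, -90, 250] [560, -260, 240] 40 -60 [0.12 0.47 0.04 2.14 1.53 0.47 1.17] [ 0.89  0.61 -0.76  2.18  2.07  0.23  0.94]
0.23 0.0 17.26 25 [520, -200, 260] [560, -260, 240] 40 -60 [0.11 0.47 0.05 2.14 1.53 0.46 1.17] [ 0.89  0.61 -0.76  2.18  2.07  0.23  0.94]
0.29 0.0 17.47 40 [520, -200, 260] [580, -240, 230] 40 -60 [ 0.11  0.5  -0.02  2.1   1.5   0.52  1.21] [ 0.89  0.61 -0.76  2.18  2.07  0.23  0.98]
0.29 0.0 17.54 40 [501, -90, 250] [580, -240, 230] 40 -60 [ 0.1   0.5  -0.02  2.1   1.5   0.52  1.21] [ 0.89  0.61 -0.76  2.18  2.07  0.23  0.98]
0.27 0.0 18.87 25 [501, -90, 250] [580, -240, 230] 40 -60 [0.07 0.5  0.03 2.1  1.5  0.5  1.17] [ 0.89  0.61 -0.75  2.18  2.08  0.23  0.93]
0.26 0.0 19.25 25 [520, -200, 260] [580, -240, 230] 40 -60 [0.06 0.5  0.04 2.1  1.49 0.49 1.17] [ 0.88  0.61 -0.75  2.18  2.08  0.23  0.92]
```

```bash
cat > n3.py <<'E'
from plan import *
from cell import ctrl
s=ctrl.read_state();Rc=tool(s)[:3,:3];res=[];p0=np.array([501,-92,235.])
th=np.linspace(0,2*np.pi,24)
ring=np.c_[35*np.cos(th)-2,35*np.sin(th),28+0*th]
def clr(q):
    a,b=fk(q,PR);X=ring@b.T+a-E0;s=X@A;r=np.linalg.norm(X-np.outer(s,A),axis=1);m=r<75
    return s[m].min() if m.any() else 99
q0=s["qpos"]
for sp in (0,20,35):
    q=q0.copy()
    for k in range(4): q=servo(q,p0,Rc@Rz(-np.radians(sp*(k+1)/4)),1)
    R0=fk(q,PR)[1]
    for th1,da1,p1 in ((0,0,[501,-92,235]),(15,-60,[501,-92,235]),(20,-90,[501,-92,235]),(15,-60,[540,-150,270]),(10,-30,[540,-150,260]),(0,0,[540,-160,255])):
        R1=minrot(R0,axz(np.radians(th1),AZ+np.radians(da1))) if th1 else R0
        q1,m1,e1,r1=follow(q,np.array(p1,float),R1,3)
        Rf=minrot(R1,-A)
        for dd in (105,115):
            q3=q1;c=[];n=0
            for i in range(12):
                q3=servo(q3,cpos(dd,Rf),Rf,1);c.append(clr(q3));a,b=fk(q3,PR);ee=np.linalg.norm(a-cpos(dd,Rf));n=i if ee>2 else n
            res.append((min(c)-n,round(min(c),1),n+1,round(ee,1),sp,th1,da1,p1,dd,round(m1,2),q3.round(2)))
res.sort(key=lambda r:-r[0])
for r in res[:10]:print(*r[1:])
E
python3 n3.py
```

```text
29.9 5 0.0 35 15 -60 [501, -92, 235] 115 0.4 [ 0.96  0.62 -0.86  2.18  1.89  0.23  1.54]
29.9 6 0.0 20 15 -60 [501, -92, 235] 115 0.4 [ 0.96  0.62 -0.86  2.18  1.9   0.23  1.27]
29.9 6 0.0 20 15 -60 [540, -150, 270] 115 0.54 [ 0.96  0.62 -0.86  2.18  1.9   0.23  1.27]
29.9 6 0.0 20 20 -90 [501, -92, 235] 115 0.5 [ 0.96  0.62 -0.86  2.18  1.9   0.23  1.31]
29.8 6 0.0 35 10 -30 [540, -150, 260] 115 0.2 [ 0.96  0.62 -0.86  2.18  1.89  0.23  1.5 ]
29.8 6 0.0 35 15 -60 [540, -150, 270] 115 0.32 [ 0.96  0.62 -0.86  2.18  1.89  0.23  1.54]
29.7 6 0.0 35 20 -90 [501, -92, 235] 115 0.45 [ 0.96  0.62 -0.86  2.18  1.89  0.23  1.58]
29.9 7 0.0 0 15 -60 [501, -92, 235] 115 0.4 [ 0.96  0.62 -0.86  2.19  1.91  0.23  0.91]
29.9 7 0.0 0 20 -90 [501, -92, 235] 115 0.5 [ 0.96  0.62 -0.86  2.18  1.91  0.23  0.96]
29.8 7 0.1 35 0 0 [501, -92, 235] 115 0.23 [ 0.96  0.62 -0.86  2.18  1.89  0.23  1.47]
```

```bash
python3 -m jog '0 0 0 0 0 -10 -1;0 0 0 0 0 -20 -1;0 0 0 0 0 -30 -1;0 0 0 0 0 -35 -1'
python3 - <<'E'
from plan import *
from cell import ctrl
s=ctrl.read_state();print(s["qpos"].round(2));R0=tool(s)[:3,:3]
R1=minrot(R0,axz(np.radians(15),AZ-np.radians(60)));print(delta(s,[501,-92,235],R1))
Rf=minrot(R1,-A);
for dd in(115,105):print(delta(s,cpos(dd,Rf),Rf))
E
```

```text
clock: 10.25
eef_pos: [500.2, -91.7, 235.0]
tool_rot: [-3.139, -0.003, -1.745]
force: [-0.7, 1.0, -0.4]
width: 55.7
[ 0.57  0.48 -0.65  1.89  0.38  0.89  2.7 ]
[ 0.2 -0.9 -0.  10.1 10.8 -0. ]
[  57.1 -103.2   27.5   34.1   -6.7   -3.8]
[  55.8 -108.7   35.7   34.1   -6.7   -3.8]
```

```bash
python3 -m jog '0 -1 0 5 5.4 0 -1;0 -1 0 10.1 10.8 0 -1;14 -26 7 16 6 -1 -1;28 -51 14 22 2 -2 -1;43 -77 20 28 -2 -3 -1;57 -103 27.5 34 -6.7 -3.8 -1;57 -103 27.5 34 -6.7 -3.8 -1;57 -103 27.5 34 -6.7 -3.8 -1'
cat > st.py <<'E'
from plan import *
from cell import ctrl
import sys
s=ctrl.read_state();print(s["qpos"].round(3));R0=tool(s)[:3,:3];Rf=minrot(R0,-A)
for dd in map(float,sys.argv[1:]):print(dd,delta(s,cpos(dd,Rf),Rf))
E
python3 st.py 115 105
```

```text
clock: 11.25
eef_pos: [591.2, -166.2, 207.5]
tool_rot: [-2.541, 0.09, -1.651]
force: [0.5, -0.6, 0.0]
width: 55.5
[ 0.966  0.612 -0.89   2.178  1.809  0.264  1.613]
115.0 [-0.4 -0.8  0.   0.1  0.   0. ]
105.0 [-0.4 -0.8 10.   0.1  0.   0. ]
```

Reached as planned. Next I'll look with all cameras to check the alignment of the held cup with the stack.

```bash
cat > look.py <<'E'
from plan import *
from cell import ctrl
import sys
k=sys.argv[1]
s=ctrl.read_state();d=ctrl.get_image("wrist");d["s"]=s;np.save(f"pics/w{k}.npy",d,allow_pickle=True);cv2.imwrite(f"pics/w{k}.png",d["image"][:,:,::-1])
for n,b in (("side",(290,120,400,250)),("top",(270,90,350,170))):
    d=ctrl.get_image(n);np.save(f"pics/{n}{k}.npy",d,allow_pickle=True);cv2.imwrite(f"pics/{n}{k}.png",cv2.resize(d["image"][b[1]:b[3],b[0]:b[2],::-1],None,fx=4.5,fy=4.5,interpolation=2))
E
python3 look.py 5
python3 - <<'E'
from plan import *
d=load("pics/w5.npy");e,a,k,r=incup(d);print("end",e.round(2),"axis",a.round(3),k,r.round(2))
E
```

```text
end [ -1.33   0.16 -56.21] axis [-0.002 -0.002 -1.   ] 16903 0.58
```

View pics/w5.png

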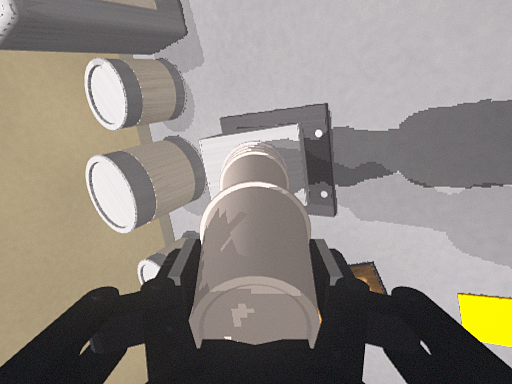

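View pics/side5.png

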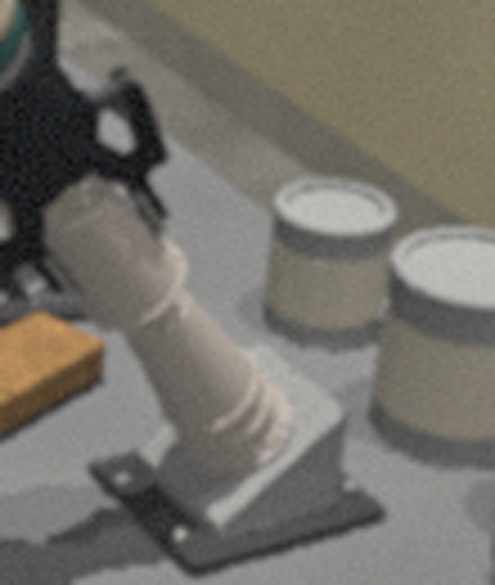

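View pics/top5.png

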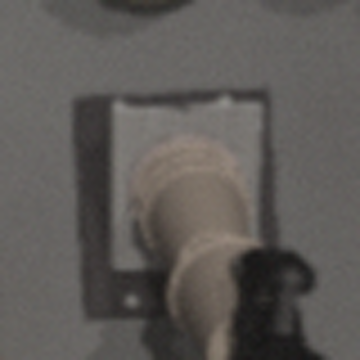

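The wrist view shows the held cup's rim at (255,185) directly over the stack, whose bands are at (250,150). The side and top views also show the two coaxial. Now I'll measure the lateral offset between cup and stack in each camera.

```bash
cat > lat.py <<'E'
from plan import *
import sys
def lateral(Q,E,R,s0,s1,tilt=False):
    """offset (along tool x,y) of a cone wall with end centre near E, axis -R[:,2]; wall points with s in s0..s1 below the end"""
    L=(Q-E)@R; c=np.zeros(2)
    for t in (8,5,3,2.5):
        rr=23+9/84*L[:,2]
        r=np.hypot(L[:,0]-c[0],L[:,1]-c[1]);m=(L[:,2]>s0)&(L[:,2]<s1)&(abs(r-rr)<t)
        if m.sum()<20:return c,m.sum(),0
        f=lambda c:(np.hypot(L[m,0]-c[0],L[m,1]-c[1])-rr[m])
        c=least_squares(f,c,loss="soft_l1",f_scale=1).x
    return c,m.sum(),np.sqrt(np.mean(f(c)**2)),np.ptp(np.arctan2(L[m,1]-c[1],L[m,0]-c[0]))
k=sys.argv[1];w=load(f"pics/w{k}.npy");T=tool(w["s"]);R=T[:3,:3];Ec=T[:3,3]+R@np.array([-1.8,.2,-57])
print("d est",((Ec-E0)@A).round(1),"lateral exp (tool xy)",((Ec-E0)@R)[:2].round(1))
for n in("w","side","top"):
    d=load(f"pics/{n}{k}.npy");P=cloud(d,T@d["hand_eye"]) if n=="w" else cloud(d);Q=P.reshape(-1,3);Q=Q[np.linalg.norm(Q-E0,axis=1)<220]
    dd=(Ec-E0)@A
    a=lateral(Q,E0,R,max(4,84-dd+6),54);b=lateral(Q,Ec,R,12 if n=="w" else 35,79)
    print(n,"stack off from E0",a[0].round(1),a[1:],"cup off from Ec",b[0].round(1),b[1:], "=> cup-stack",((Ec-E0)@R[:,:2]+b[0]-a[0]).round(1))
E
python3 lat.py 5
```

```text
d est 115.0 lateral exp (tool xy) [0.6 0.7]
w stack off from E0 [0.2 0.3] (np.int64(936), np.float64(0.1872922465194056), np.float64(2.6110687413307274)) cup off from Ec [0.4 0. ] (np.int64(7596), np.float64(0.539702207085025), np.float64(3.589868393135936)) => cup-stack [0.8 0.5]
side stack off from E0 [1.4 0.7] (np.int64(251), np.float64(1.1930280190745994), np.float64(3.0264302676266217)) cup off from Ec [3.9 0.3] (np.int64(277), np.float64(1.1107169358406517), np.float64(3.4463218303176903)) => cup-stack [3.2 0.4]
top stack off from E0 [-1.5  2.9] (np.int64(186), np.float64(0.9821619465013908), np.float64(6.268493785461569)) cup off from Ec [0.7 3.4] (np.int64(147), np.float64(1.057590718690747), np.float64(6.25360120572385)) => cup-stack [2.9 1.2]
```

```bash
python3 -m jog '-1 -0.6 10 0 0 0 -1;-1 -0.6 25 0 0 0 -1;-1 -0.6 40 0 0 0 -1;-1 -0.6 50 0 0 0 -1;-1 -0.6 55 0 0 0 -1;-1 -0.6 55 0 0 0 -1'
python3 look.py 6; python3 lat.py 6; python3 st.py 60 40
```

```text
clock: 12.15
eef_pos: [624.5, -162.2, 162.7]
tool_rot: [-2.542, 0.088, -1.648]
force: [0.1, -0.7, -0.7]
width: 56.0
d est 59.2 lateral exp (tool xy) [-2.  -0.8]
w stack off from E0 [0.3 0.1] (np.int64(317), np.float64(0.20411966389491587), np.float64(1.734196767735883)) cup off from Ec [0.4 0.1] (np.int64(7629), np.float64(0.5364360002478588), np.float64(3.5700973704414465)) => cup-stack [-2.  -0.9]
side stack off from E0 [1.7 0.5] (np.int64(112), np.float64(1.2970916606715006), np.float64(3.163178448621787)) cup off from Ec [1.4 0.4] (np.int64(252), np.float64(1.1851505530449211), np.float64(3.595903051890979)) => cup-stack [-2.3 -0.9]
top stack off from E0 [-1.8  2.8] (np.int64(34), np.float64(0.917458411645649), np.float64(2.1961592715676055)) cup off from Ec [-1.2  2.1] (np.int64(137), np.float64(1.1489199477261378), np.float64(6.255229335801371)) => cup-stack [-1.4 -1.5]
[ 0.929  0.762 -0.933  2.139  1.95   0.397  1.519]
60.0 [ 1.9  1.  -0.3  0.1 -0.  -0. ]
40.0 [ 1.9  0.9 19.7  0.1 -0.  -0. ]
```

View pics/w6.png

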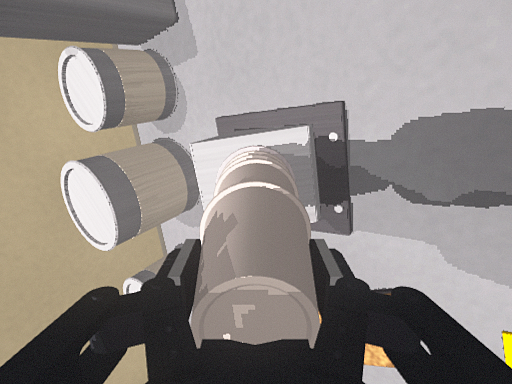

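View pics/side6.png

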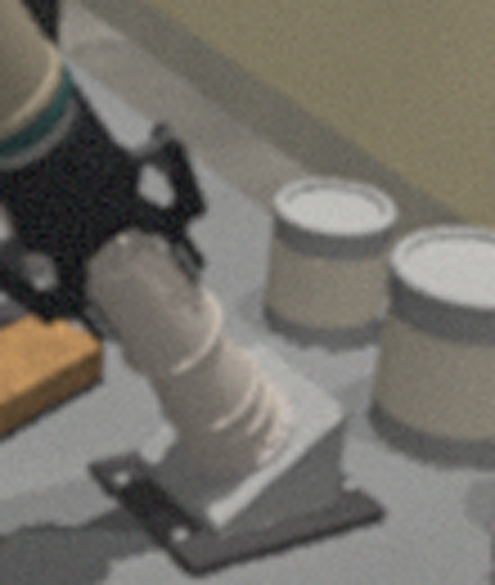

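All three cameras now agree the cup sits about (-2,-1) mm off the stack axis in tool x, y. I'll correct that and go on to 40 mm.

```bash
python3 -m jog '1.9 0.9 6 0 0 0 -1;1.9 0.9 13 0 0 0 -1;1.9 0.9 19 0 0 0 -1;1.9 0.9 19 0 0 0 -1;1.9 0.9 19 0 0 0 -1'
python3 look.py 7; python3 lat.py 7; python3 st.py 40 30
```

```text
clock: 12.92
eef_pos: [634.3, -163.7, 146.5]
tool_rot: [-2.542, 0.088, -1.649]
force: [0.3, -0.1, 0.1]
width: 55.7
d est 40.3 lateral exp (tool xy) [0.1 0.1]
w stack off from E0 [0. 0.] (np.int64(0), 0) cup off from Ec [0.4 0.1] (np.int64(7596), np.float64(0.5364007316693414), np.float64(3.5803159638702167)) => cup-stack [0.5 0.1]
side stack off from E0 [1.5 0.3] (np.int64(19), 0) cup off from Ec [1.4 0.1] (np.int64(260), np.float64(1.2816471555726827), np.float64(3.6542215847467245)) => cup-stack [ 0.  -0.2]
top stack off from E0 [0. 0.] (np.int64(1), 0) cup off from Ec [-1.5  2.6] (np.int64(135), np.float64(1.0339898835067747), np.float64(6.2490782065863595)) => cup-stack [-1.3  2.7]
[ 0.919  0.81  -0.935  2.123  1.99   0.429  1.501]
40.0 [ 0.  -0.   0.5  0.1 -0.  -0. ]
30.0 [ 0.  -0.  10.5  0.1 -0.  -0. ]
```

```bash
cat > f.py <<'E'
from plan import *
from cell import ctrl
F=[];p=[]
for i in range(3):
    s=ctrl.read_state();F.append(s["force"]);T=tool(s);p.append(T[:3,3]+T[:3,:3]@np.array([-1.8,.2,-57])-E0);
    if i<2:ctrl.get_image("top")
F=np.mean(F,0);p=np.mean(p,0);print("clock",round(float(s["clock"]),2),"axial F",(F@A).round(2),"tool-frame F",(T[:3,:3].T@F).round(2),"d",(p@A).round(2),"lat",(p@T[:3,:3])[:2].round(2))
E
python3 f.py
python3 -m jog '0 0 4 0 0 0 -1;0 0 8 0 0 0 -1;0 0 11 0 0 0 -1;0 0 11 0 0 0 -1'; python3 f.py
```

```text
clock 13.18 axial F -0.16 tool-frame F [0.71 0.44 0.17] d 40.55 lat [ 0.35 -0.12]
clock: 13.68
eef_pos: [640.6, -163.4, 137.2]
tool_rot: [-2.542, 0.088, -1.649]
force: [0.4, -0.2, -0.5]
width: 55.5
clock 13.78 axial F -0.24 tool-frame F [ 0.56 -0.14  0.24] d 29.21 lat [0.23 0.13]
```

```bash
python3 -m jog '0 0 1.5 0 0 0 -1;0 0 3 0 0 0 -1;0 0 3 0 0 0 -1'; python3 f.py
python3 -m jog '0 0 1 0 0 0 -1;0 0 2 0 0 0 -1;0 0 2 0 0 0 -1'; python3 f.py
```

```text
clock: 14.15
eef_pos: [642.3, -163.3, 134.9]
tool_rot: [-2.542, 0.088, -1.649]
force: [-0.6, -0.5, -0.2]
width: 55.7
clock 14.25 axial F -0.66 tool-frame F [-0.01  0.66  0.66] d 26.35 lat [0.23 0.09]
clock: 14.62
eef_pos: [643.4, -163.2, 133.3]
tool_rot: [-2.542, 0.088, -1.649]
force: [-0.8, 1.3, -0.5]
width: 55.7
clock 14.72 axial F -0.27 tool-frame F [-1.16  0.96  0.27] d 24.36 lat [0.14 0.13]
```

```bash
python3 -m jog '0 0 0.5 0 0 0 -1;0 0 1 0 0 0 -1;0 0 1 0 0 0 -1'; python3 f.py
```

```text
clock: 15.1
eef_pos: [643.9, -163.2, 132.6]
tool_rot: [-2.542, 0.088, -1.649]
force: [-2.0, 1.2, 0.7]
width: 56.3
clock 15.2 axial F 1.55 tool-frame F [-1.65  1.12 -1.55] d 23.45 lat [0.14 0.08]
```

Contact has begun: axial force is 1.5 N at an estimated 23.4 mm. I'll ease sideways with the lateral force and push on in 1 mm steps.

```bash
python3 -m jog '-0.3 0.2 0.5 0 0 0 -1;-0.4 0.3 1 0 0 0 -1;-0.4 0.3 1 0 0 0 -1'; python3 f.py
```

```text
clock: 15.58
eef_pos: [644.5, -163.1, 131.8]
tool_rot: [-2.541, 0.087, -1.649]
force: [-2.8, 1.3, 2.3]
width: 55.7
clock 15.68 axial F 3.77 tool-frame F [-1.19  1.34 -3.77] d 22.42 lat [0.06 0.11]
```

```bash
python3 -m jog '0 0 0.5 0 0 0 -1;0 0 1 0 0 0 -1;0 0 1 0 0 0 -1'; python3 f.py
```

```text
clock: 16.05
eef_pos: [645.0, -163.0, 130.9]
tool_rot: [-2.541, 0.087, -1.649]
force: [-4.0, 0.2, 4.2]
width: 55.6
clock 16.15 axial F 5.72 tool-frame F [-0.17  0.52 -5.71] d 21.44 lat [0.01 0.15]
```

```bash
python3 -m jog '0 0 0.4 0 0 0 -1;0 0 0.8 0 0 0 -1;0 0 0.8 0 0 0 -1'; python3 f.py; python3 look.py 8
```

```text
clock: 16.52
eef_pos: [645.5, -163.0, 130.3]
tool_rot: [-2.541, 0.087, -1.649]
force: [-4.8, -0.0, 4.9]
width: 56.0
clock 16.62 axial F 6.52 tool-frame F [-0.64  0.98 -6.52] d 20.69 lat [0.02 0.14]
```

View pics/w8.png

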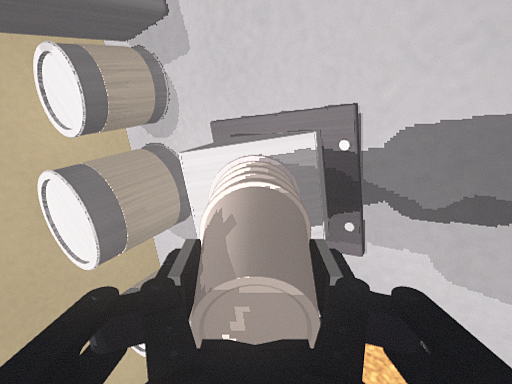

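View pics/side8.png

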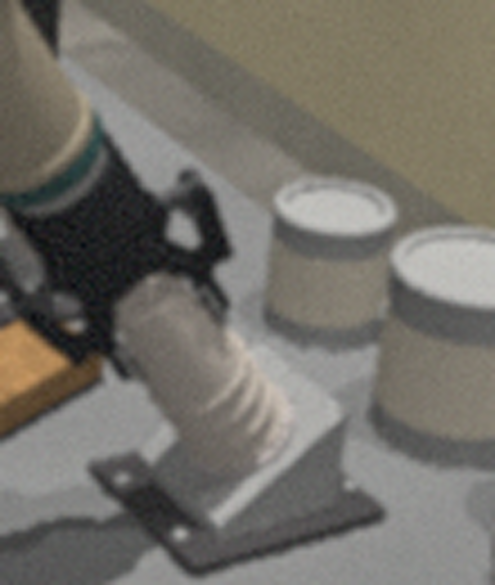

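Four rims now show, at rows about 187, 178, 168 and 160 in the wrist view, and they look evenly spaced. I'll measure the spacing along the axis with the calibration.

```bash
cat > rims.py <<'E'
from plan import *
import sys
d=load(f"pics/w{sys.argv[1]}.npy");T=tool(d["s"]);P=cloud(d,T@d["hand_eye"]);g=cv2.cvtColor(d["image"],cv2.COLOR_RGB2GRAY)
RM=E0-84*A
# expected pixel rows of rim top edges for d=20,0,-20,-40
if len(sys.argv)<3:
  c=proj(d,[T[:3,:3].T@(RM-T[:3,3])],d["hand_eye"])[0];u=int(round(c[0]));print("col",u)
  for v in range(148,205):
    X=P[v,u-1:u+2].mean(0)-RM;sx=X@A;print(v,int(g[v,u]),"s",sx.round(1),"r",np.linalg.norm(X-sx*A).round(1))
E
python3 rims.py 8
```

```text
col 254
148 234 s -45.8 r 43.4
149 234 s -46.0 r 42.5
150 235 s -45.6 r 41.8
151 236 s -46.1 r 40.9
152 237 s -45.6 r 40.2
153 240 s -45.9 r 39.3
154 221 s -45.7 r 38.6
155 145 s -44.1 r 38.0
156 232 s -40.9 r 37.8
157 248 s -40.6 r 37.1
158 245 s -40.8 r 36.2
159 249 s -41.3 r 35.3
160 235 s -41.1 r 34.6
161 174 s -35.9 r 34.8
162 245 s -35.5 r 34.1
163 178 s -35.6 r 33.3
164 180 s -34.9 r 32.6
165 151 s -34.0 r 32.0
166 138 s -16.5 r 34.9
167 166 s -15.2 r 34.5
168 188 s -15.0 r 33.8
169 186 s -15.1 r 33.0
170 175 s -15.2 r 32.3
171 137 s -14.7 r 31.7
172 134 s -12.2 r 31.5
173 196 s 3.6 r 34.5
174 245 s 5.2 r 34.3
175 180 s 4.9 r 33.5
176 186 s 5.0 r 32.9
177 175 s 4.7 r 32.2
178 132 s 6.4 r 31.9
179 137 s 7.3 r 31.5
180 130 s 9.3 r 31.3
181 172 s 79.3 r 49.1
182 242 s 24.8 r 34.2
183 253 s 24.7 r 33.6
184 252 s 24.3 r 32.8
185 252 s 25.2 r 32.5
186 190 s 25.0 r 31.8
187 128 s 26.6 r 31.7
188 145 s 27.9 r 31.5
189 143 s 29.1 r 31.2
190 143 s 30.8 r 31.1
191 144 s 32.4 r 31.0
192 143 s 33.3 r 30.7
193 142 s 35.1 r 30.7
194 138 s 36.2 r 30.4
195 138 s 38.0 r 30.4
196 141 s 39.5 r 30.3
197 140 s 40.1 r 30.0
198 143 s 42.2 r 30.1
199 138 s 43.0 r 29.8
200 142 s 44.5 r 29.8
201 143 s 46.1 r 29.8
202 138 s 46.9 r 29.5
203 141 s 48.0 r 29.3
204 139 s 49.8 r 29.4
```

The bead tops lie at -35.5, -15.1, 5.0 and 24.8 mm along the axis, so the spacings are 20.4, 20.1 and 19.8 mm. I'll release and retreat along the axis.

```bash
python3 -m jog '0 0 0 0 0 0 1;0 0 0 0 0 0 1;0 0 0 0 0 0 1;0 0 0 0 0 0 1;0 0 0 0 0 0 1'; python3 look.py 9;python3 rims.py 9 | awk '$1>165 && $1<190'
```

```text
clock: 17.4
eef_pos: [645.4, -162.9, 130.1]
tool_rot: [-2.542, 0.087, -1.649]
force: [0.1, 0.1, 0.2]
width: 85.4
166 128 s -16.6 r 34.8
167 160 s -15.6 r 34.3
168 182 s -15.4 r 33.6
169 180 s -15.1 r 32.9
170 169 s -15.2 r 32.2
171 127 s -13.9 r 31.8
172 126 s -12.6 r 31.3
173 191 s 3.7 r 34.5
174 245 s 4.1 r 33.9
175 173 s 5.0 r 33.5
176 178 s 5.2 r 32.8
177 168 s 4.6 r 32.0
178 131 s 5.4 r 31.6
179 131 s 7.6 r 31.5
180 131 s 9.4 r 31.3
181 148 s 23.3 r 34.3
182 221 s 25.0 r 34.1
183 252 s 26.4 r 33.9
184 249 s 25.2 r 33.0
185 246 s 25.6 r 32.5
186 192 s 25.1 r 31.8
187 124 s 27.0 r 31.7
188 138 s 28.3 r 31.5
189 137 s 29.3 r 31.2
```

View pics/w9.png

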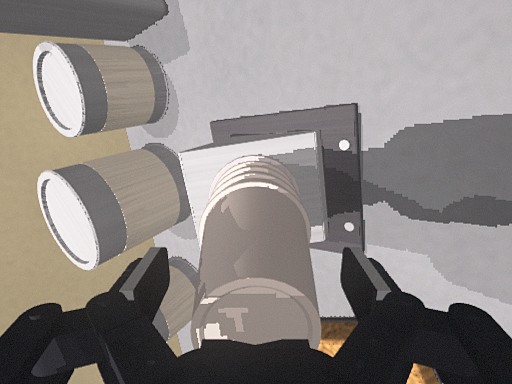

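The fingers are open and clear on both sides of the cup, at (140,290) and (365,290). The rim spacing is still about 20.2 mm (5.0 to 25.3). Next I'll retreat.

```bash
python3 -m jog '0 0 -10 0 0 0 1;0 0 -30 0 0 0 1;0 0 -50 0 0 0 1;0 0 -70 0 0 0 1;0 0 -90 0 0 0 1;0 0 -90 0 0 0 1'; python3 look.py 10;python3 rims.py 10 | awk '$7>31.5 && $7<35.5'
python3 - <<'E'
from plan import *
d=load("pics/w10.npy");P=cloud(d,tool(d["s"])@d["hand_eye"]);Q=P.reshape(-1,3);Q=Q[np.linalg.norm(Q-E0-20*A,axis=1)<90]
E1=E0+20*A
p,a,k,r,sd=conefit(Q,np.r_[E1,LEAN,AZ]);print("placed end",p[:3].round(1),"exp",E1.round(1),"d",((p[:3]-E0)@A).round(1),"angle",np.degrees(np.arccos(a@A)).round(1),k,r.round(2))
E
```

```text
clock: 18.3
eef_pos: [594.0, -165.8, 205.8]
tool_rot: [-2.54, 0.085, -1.649]
force: [0.2, -0.0, 0.7]
width: 85.3
placed end [ 612.9 -162.9  176.9] exp [ 613.5 -162.8  176.7] d 20.5 angle 0.4 6618 0.74
```

View pics/w10.png

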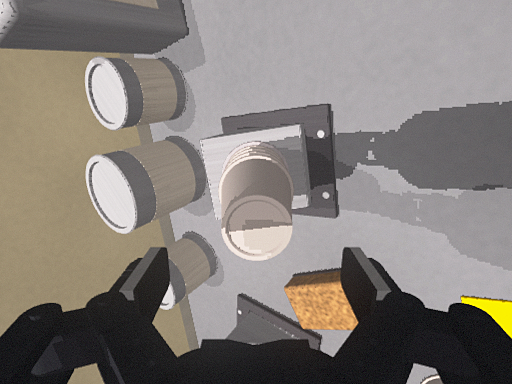

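View pics/side10.png

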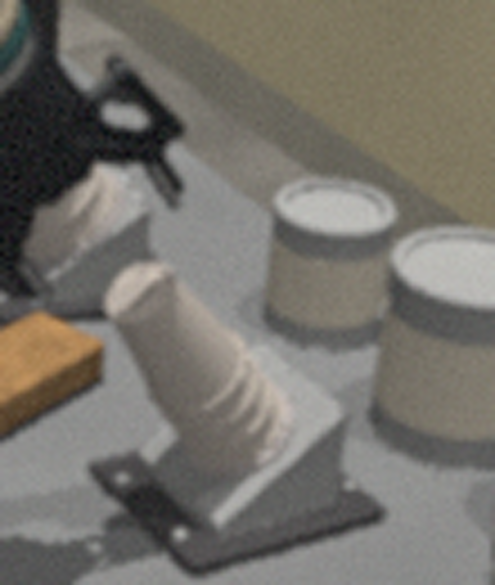

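The cup sits by itself on the stack. It measures 20.5 mm from the next rim and 0.4° off the stack's axis, and the gripper is clear of it. Handing in.

```bash
python3 - <<'E'
from cell import ctrl
print(ctrl.finish_job(), ctrl.read_state()["clock"])
E
```

```text
the job is handed in; nothing more can be done
the job is handed in; nothing more can be done
```

The small cup is back on the small stack, mouth down over the uppermost cup and sitting by itself. The job was handed in at about 18.5 s; no verdict is reported.

**Placing:** I gripped it at mid-height and slid it on along the slope. Contact began at about 23 mm. I pushed in 1 mm steps to about 6.5 N, with the force rising about 2 N per mm as described, then opened the fingers and backed off along the axis.

**Last checks:**
- **Rim spacing:** before release the rims measured 20.4, 20.1 and 19.8 mm apart, the last being the placed cup. After release the placed cup measured 20.2 mm, and 20.5 mm after the retreat.
- **Alignment:** the cup is 0.4° off the stack's axis, and the tool force was back to about zero.
- **Failed or disagreed:**
  - My first approach stopped short because joints 5 and 6 reached their lower limits. I backed off, turned the gripper and came in with a different arm posture. The next approach also ran close to joint 6's limit.
  - The arm's position reading put the spacing about 1 mm larger than the contact force did. I went by the force and the rim measurements.
  - The rim-profile script gave no lines after the retreat, so the 20.5 mm comes from fitting the cup's shape instead.
  - The side and top cameras differed from the wrist camera by 2–3 mm sideways at times.
- **Other items:** I did not measure the other items again at the end. The gripper never went near them, and the last pictures showed nothing shifted where they were in view.

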